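Cap a rack of tubes in the lever press

TASK

Cap the rack of tubes: push the rack fully home under the capping press, pull the hand lever down until the caps are pressed fully home and the lever clicks into its last notch, and let go so that the notch alone holds it. Then work the red release button in the lever's end and see the lever back up to its parked position, leaving the capped rack home in the press. Leave the flask, the bottle and the tip box where they stand.

Things in the scene. Friction and masses are not known exactly. Their poses are not given: they have to be found in the camera images.
- press: White bench press, fixed, its front to the robot's left, lever on the side next to the robot. Origin on the bench under the closed rack's centre; x to its rear, y to its left, z up. Base plate top 22 mm up, two rails 12 mm high along x, a stop. Head 108 to 184 mm up, 90 mm wide, front at x = -49 mm. Platen 122 x 84 mm over the rack place, underside 87 mm up, front edge x = -61 mm.
- lever_shaft (a point): Axis about which the hand lever turns; it runs along the press's y. At (-10, -85, 135) mm in the press frame, in the lever's mid-plane. Two toothed quadrant plates of radius 90 mm stand beside the lever, one 18 mm to each side.
- handle (a point): On the lever's centre line, 140 mm from the shaft axis, in the black handle: 85 to 164 mm from the shaft, 26 mm across along the press's y, 30 mm the other way. A steel collar ends it at 167 mm. Its z axis runs up the lever away from the shaft; its x axis points to the lever's upper (rear) side.
- lever (a joint): Lever angle, rad. 0 parked: 80 deg above level, leaning to the press's front (-x); grows as it is pulled forward and down, at most 0.68. A damped spring (4 to 6 N at the handle) lifts it in about 1.5 s. A pawl holds it in notches at 0.38, 0.50, 0.62, with a few N per click. It lowers the platen 31 mm per rad: on the caps from 0.43, caps home at about 0.62; the whole pull is below 25 N.
- button_face (a point): Centre of the red release button's outer face, 22 mm across, in the lever's end, 178 mm from the shaft, 11 mm out of the collar. z axis out along the lever; pressed the other way. A steel hood, 28 mm wide, shields it on the upper (rear) side: inner face 17 mm from the button's axis, reaching 26 mm past its face, so it is reached along the lever, not from straight above.
- button (a joint): Release button travel, m: 0 out, 0.009 fully in. Spring 3 to 6 N plus friction of the loaded pawl (5 to 12 N in all). From about 0.006 in, the pawl is clear and the lever can rise; if the button comes out while the lever is still above 0.35, the pawl catches the next notch, so it must be held in and followed along the lever's arc.
- rack_center (a point): Centre (half-way up) of the blue rack of 24 tubes: 128 mm (x) by 86 mm by 40 mm high, loose, about 0.3 kg, on the press's base plate between the rails with 2 mm of play each side. It starts 35 to 70 mm in front of home; home, against the stop, it is at x = 0 in the press frame.
- rack_front (a point): Middle of the rack's front face, half-way up (42 mm above the bench), 64 mm in front of the rack's centre.
- caps (a joint): How far the pink cap carrier (118 x 76 mm, on top of the rack) is pressed down, m: 0 standing 6 mm proud, its top 52 mm above the rack's underside; 0.006 fully home. It stays where it is pressed; about 50 N from the platen moves it.
- flask: Bystander: conical glass flask, 132 mm wide at the foot, 196 mm high; origin under its middle.
- media_bottle: Bystander: glass bottle with a blue cap, 86 mm wide, 170 mm high; origin under its middle.
- tip_box: Bystander: yellow and clear box, 122 x 84 x 88 mm high; origin under its middle.
Mind the look-alikes: they are no part of the job. Of the things that look like the part that bears rack_center, the larger one is meant.

How it is judged (in metres and radians):
On the way, in this order (a step that is already met when the one before it is completed fails the run):
1. the rack is fully home against the stop of the press (within 3 mm), its caps not yet pressed (x of rack_center in the frame of press above -0.003 m and value of joint caps below 0.001 m), for 0.2 s.
2. the caps are pressed home (within 1 mm) and the lever, let go, stands in its last notch (value of joint caps above 0.005 m and value of joint lever above 0.59 rad and value of joint button below 0.002 m and x of rack_center in the frame of press above -0.003 m and contact force between the fingers and lever below 0.2 N), for 0.3 s.
At the end, for the whole second after the job is handed in: lever parked fully up (within 0.04 rad) and at rest, button out, caps home (within 1 mm), rack still home (within 3 mm) (value of joint lever below 0.04 rad and value of joint button below 0.0015 m and value of joint caps above 0.005 m and x of rack_center in the frame of press above -0.003 m and velocity of joint lever between -0.05 and 0.05 rad/s); the robot touches nothing.
It fails at once if the flask is shoved (30 mm) or tipped (distance of flask from where it was at the start of the episode above 0.03 m or angle between flask's own z axis and vertical above 0.3 rad).
It fails at once if the bottle is shoved (30 mm) or tipped (distance of media_bottle from where it was at the start of the episode above 0.03 m or angle between media_bottle's own z axis and vertical above 0.3 rad).
It fails at once if the tip box is shoved (30 mm) or tipped (distance of tip_box from where it was at the start of the episode above 0.03 m or angle between tip_box's own z axis and vertical above 0.3 rad).
It also fails if it takes over 69 s, if anything falls off the work surface, if the arm or the gripper's body presses on something with over 40 N, if the wrist force passes 120 N, or if a joint passes its speed limit or range.

ROBOT

A 6-joint arm with a two-finger parallel gripper is mounted at the origin on the work surface. World frame = base frame: x ahead of the robot, y to its left, z up, the work surface at z = 0. Lengths are in mm, angles in rad, forces in N, time in s.
With the tool pointing down it reaches from about 250 to 775 mm from the base axis. Payload 4 kg.
Tool frame: the origin (TCP) lies on the centre line of the jaws, within the pads' length; the fingertips stand 22 mm ahead of it and the grasp point (between the pads) lies 3 mm ahead of it; x points along the fingers, y is the direction in which the jaws open and shut, and the axes are right-handed (so a half turn about x gives the same grasp; the last joint's range is limited). The gripper opens to 94 mm and grips with 3 to 60 N. Pads are 16 mm wide; open, the fingers measure 119 mm over their backs; the gripper's body (75 mm by 177 mm) begins 78 mm behind the grasp point.
Start: joints at [-1.405, 0.087, 1.371, -0, 1.684, -0.103], TCP at [146.062, -530.268, 227.506] pointing down, gripper open.
Joint ranges: [-3.1, 3.1], [-0.76, 2.03], [0.27, 2.55], [-1.08, 4.22], [0.17, 2.65], [-2.57, 2.57]. Speed limits (rad/s): [2.79, 2.79, 3.14, 3.14, 3.14, 3.14].

INTERFACE

Orientations are given as a rotation vector (axis times angle).
In Python, from rig import ctrl gives the robot as it stands. The module is installed in compiled form; this text tells all that it offers.
- The arm moves only by the tool apply_moves, never from a script. Its argument "increments" is a list of rows, each an object with "hand": the opening, from 0 (shut) to 1 (fully open); "offset": the shift along the world's x, y, z in cm, a list of three; "angular": the turn, a rotation vector about the world's x, y, z in rad, a list of three. A call has 1 to 8 rows; each row is the pose to reach, as a shift and turn from the pose commanded when the call began; what a row does not reach only later rows make up. A row lasts 1/10 s, in which the tool goes at most 50 mm and 8.59 degrees, less where a joint would pass 70% of its speed; a pose out of reach is approached as far as the arm can. A call with a gripper value outside its range is refused whole. The fingers move at their own pace and stop on an object; the grip force is fixed at half the most. Time passes only in rows, so rows that repeat a pose let the fingers close. It gives the time, the measured TCP pose, the force and the opening at its end, in the units of the state.
- ctrl.read_state(): the state, without advancing time (a new reading comes with each control period).
- ctrl.get_image(name): name is "scene" or "top" or "wrist"; returns a dict with "color" (420x560x3 uint8, red, green, blue), "camera_matrix" (3x3 intrinsics, pixels), "rvec" (rotation vector, rad) and "tvec" (3), from world to camera coordinates, as OpenCV has them; the wrist camera has in their place "hand_eye" (4x4, takes a point from camera to tool coordinates, whose origin is the TCP and whose axes are the tool frame's). Camera axes: x right, y down, z forward; pixel columns grow to the right and rows downward; lengths in mm; the calibration is good to about 2 mm. A picture is of the moment at which its call begins: read the wrist's pose just before it. There is no depth.
- ctrl.sign_off(): hands the job in, once; it reports no verdict.
The state is a dict: "time_s": time; "joint_positions": joint angles; "dq": joint speeds; "effort": joint torques, N m; "tool_pos": TCP position; "eef_rot": TCP orientation; "wrist_force": force on the tool from outside, world axes, zero at the start; "wrist_torque": the same for the moment, N m; "finger_gap": opening from 0.0 (shut) to 1.0 (fully open).
Only numpy, scipy, OpenCV 4.12 (cv2) and the standard library are available. Lean on these libraries where they do the work, as an engineer would, in place of code of your own. Each camera call takes 0.05 s, during which the arm holds its last target.

## Working session

There is one attempt and no reset: what is moved stays moved. The work goes in short steps, Python scripts to look and compute and a tool call to move; the robot and the scene stay as the last step left them, time stands still between calls to the robot, and variables do not carry over. Pictures are saved under pics/ and viewed, and the job is handed in when it is done.

Besides the shell and the picture viewer there is one more tool, called after "Emit:" by a JSON object that holds its "fn" and its "kwargs". apply_moves: Moves the arm, as the interface text tells. Its arguments: {"type":"object","properties":{"increments":{"type":"array"}},"required":["increments"]}

```bash
ls; mkdir -p pics
python3 - <<'E'
from rig import ctrl
import cv2,json
s=ctrl.read_state();print(s)
for n in ["scene","top","wrist"]:
    d=ctrl.get_image(n);cv2.imwrite(f"pics/{n}0.png",d["color"][:,:,::-1])
    print(n,{k:v.tolist() if hasattr(v,'tolist') else v for k,v in d.items() if k!="color"})
E
```

```text
pics
{'time_s': 0.0, 'joint_positions': array([-1.40515078e+00,  8.79407151e-02,  1.37225761e+00, -2.10113234e-05,
        1.68360439e+00, -1.03140124e-01]), 'dq': array([-7.84062484e-06, -2.24231613e-04,  6.41105996e-04,  7.90647190e-04,
        1.64167595e-03, -8.65373580e-04]), 'effort': array([ 2.76819637e-04, -3.40180528e+01, -3.02424216e+01,  7.18920864e-02,
        3.29398981e-02, -1.69474511e-04]), 'tool_pos': array([ 145.94177114, -529.7561247 ,  226.31024459]), 'eef_rot': array([ 2.07863248,  0.28337381, -2.07882112]), 'wrist_force': array([ 0.41757772,  0.79484947, -0.03901576]), 'wrist_torque': array([-0.00360606,  0.00702122, -0.00581738]), 'finger_gap': 1.0002693526091035}
scene {'camera_matrix': [[446.2760326959025, 0.0, 279.29083041959876], [0.0, 446.2760326959025, 216.7338110015748], [0.0, 0.0, 1.0]], 'rvec': [2.1335033486612933, 1.378626554115017, -0.45557994132618995], 'tvec': [-240.72839557504057, -302.07121207845546, 1938.944986077161]}
top {'camera_matrix': [[482.61534088395325, 0.0, 281.7011589398915], [0.0, 482.61534088395325, 217.78840083874147], [0.0, 0.0, 1.0]], 'rvec': [2.117791419941544, -2.1331029758122675, 0.21140033671725017], 'tvec': [0.03372699488805758, 618.8059110473, 1661.8795910751303]}
wrist {'camera_matrix': [[313.472321017592, 0.0, 284.2795870380944], [0.0, 313.472321017592, 206.66354267701493], [0.0, 0.0, 1.0]], 'hand_eye': [[-0.0014382137248930688, -0.23126044478390567, 0.9728908151584276, -157.04461720403899], [0.9999982138085128, 0.0008604998201358127, 0.0016828309010630824, -0.3908789412795377], [-0.0012263445941316999, 0.9728914976596352, 0.2312587941258165, -65.74679846177207], [0.0, 0.0, 0.0, 1.0]]}
```

View pics/scene0.png

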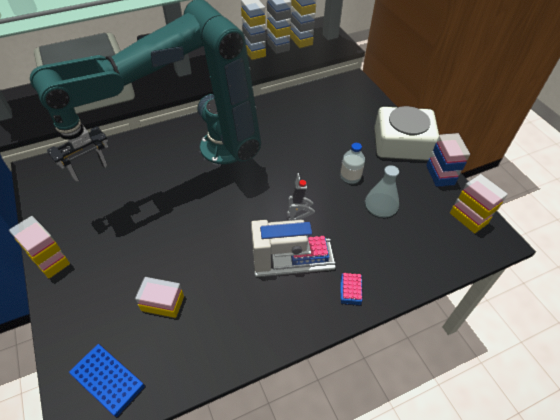

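View pics/top0.png

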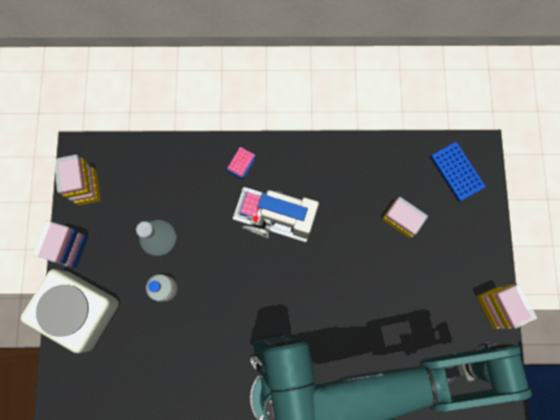

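View pics/wrist0.png

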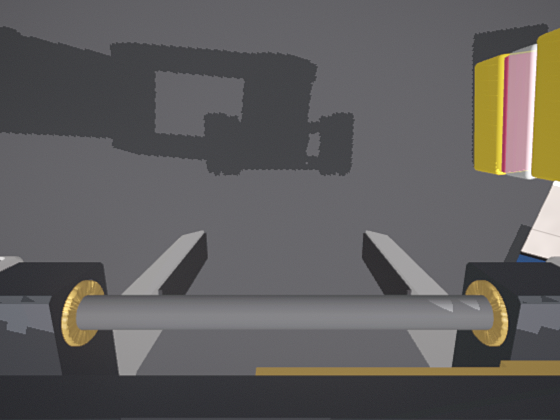

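```bash
cat > h.py <<'E'
import numpy as np,cv2
from rig import ctrl
from scipy.spatial.transform import Rotation as R
def cam(d,s=None):
    K=np.array(d["camera_matrix"])
    if "rvec" in d:
        Rm=cv2.Rodrigues(np.array(d["rvec"]))[0];t=np.array(d["tvec"])
    else:
        T=np.eye(4);T[:3,:3]=R.from_rotvec(s["eef_rot"]).as_matrix();T[:3,3]=s["tool_pos"]
        M=np.linalg.inv(T@np.array(d["hand_eye"]));Rm=M[:3,:3];t=M[:3,3]
    return K,Rm,t
def proj(c,P):
    K,Rm,t=c;p=(K@(Rm@np.atleast_2d(P).T+t[:,None])).T
    return p[:,:2]/p[:,2:]
def unproj(c,px,z):
    K,Rm,t=c;px=np.atleast_2d(px)
    d=(Rm.T@np.linalg.inv(K)@np.c_[px,np.ones(len(px))].T).T
    o=-Rm.T@t
    return o+d*((z-o[2])/d[:,2])[:,None]
def crop(img,x0,y0,x1,y1,f,name):
    c=cv2.resize(img[y0:y1,x0:x1,::-1],None,fx=f,fy=f,interpolation=cv2.INTER_CUBIC)
    cv2.imwrite("pics/"+name,c)
E
python3 - <<'E'
from h import *
d=ctrl.get_image("top");crop(d["color"],220,140,340,250,6.5,"t1.png")
d=ctrl.get_image("scene");crop(d["color"],235,165,375,310,4,"s1.png")
E
```

```text
(no output)
```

View pics/t1.png

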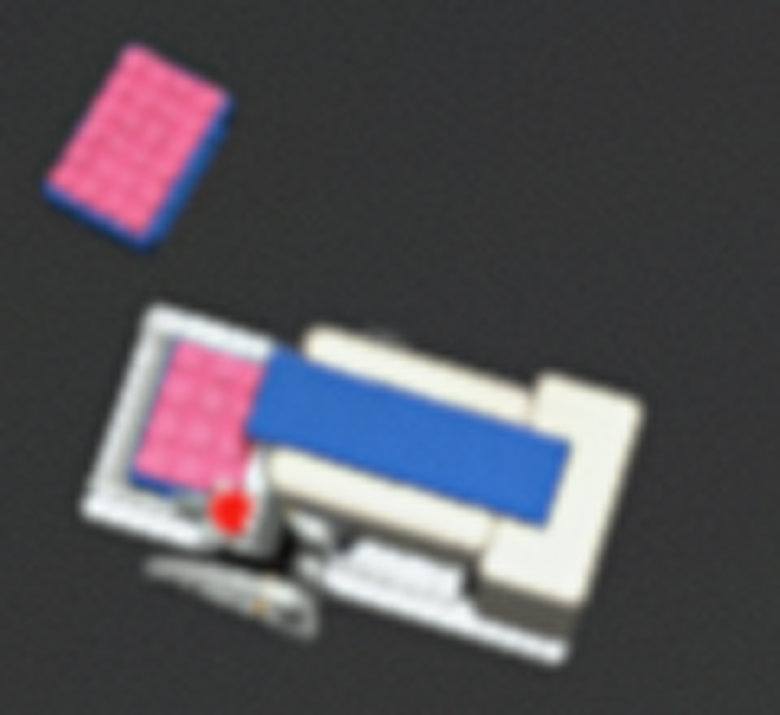

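View pics/s1.png

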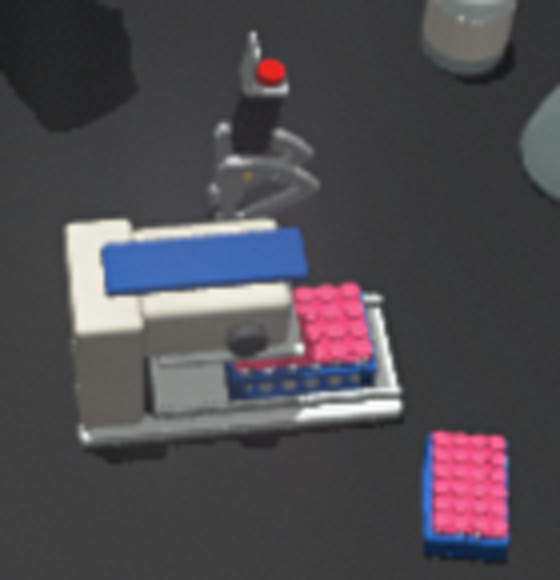

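Run:
```python
from h import *
dt=ctrl.get_image("top");ds=ctrl.get_image("scene");ct=cam(dt);cs=cam(ds)
T=lambda x,y:(x/6.5+220,y/6.5+140)
S=lambda x,y:(x/4+235,y/4+165)
a=unproj(ct,[T(85,510),T(560,660),T(155,305)],22);print("base",a)
e=a[1]-a[0];print(np.degrees(np.arctan2(e[1],e[0])),np.linalg.norm(e), a[2]-a[0],np.degrees(np.arctan2(*(a[2]-a[0])[1::-1])))
Pt=ct[0]@np.c_[ct[1],ct[2]];Ps=cs[0]@np.c_[cs[1],cs[2]]
X=cv2.triangulatePoints(Pt,Ps,np.array(T(232,512)),np.array(S(271,72)));X=(X[:3]/X[3]).ravel();print("button",X,proj(ct,X),T(232,512),proj(cs,X),S(271,72))
print("head front",unproj(ct,[T(310,328),T(268,487)],184), "rack cap front", unproj(ct,[T(175,343),T(135,473)],74))
print("flask,bottle",unproj(ct,[(158,238),(162,289)],0))
print("cam pos",-ct[1].T@ct[2],-cs[1].T@cs[2])
```

```text
base [[624.54555431 172.24308092  22.        ]
 [537.99776422 -92.36674903  22.        ]
 [742.67307312 133.88212665  22.        ]]
-108.11173039488628 278.4041703668835 [118.12751881 -38.36095427   0.        ] -17.99078503744073
button [569.06438817  78.5122969  308.29613838] [[255.1530924  218.53550368]] (255.69230769230768, 218.76923076923077) [[302.08996863 183.05659536]] (302.75, 183.0)
head front [[687.92231575  42.73738038 184.        ]
 [604.82968171  64.28884711 184.        ]] rack cap front [[707.58976149 119.06475334  74.        ]
 [634.92147524 140.41633888  74.        ]]
flask,bottle [[557.85599672 447.56409599   0.        ]
 [373.1843214  425.81490206   0.        ]]
cam pos [ 293.90852502   11.03931005 1748.78827891] [1391.58826124 -392.63594523 1348.34118914]
```

Run:
```python
from h import *
s=ctrl.read_state();print(R.from_rotvec(s["eef_rot"]).as_matrix().round(3),s['time_s'])
```

```text
[[-0.     0.266 -0.964]
 [ 0.    -0.964 -0.266]
 [-1.    -0.    -0.   ]] 0.35
```

Emit:
{"fn": "apply_moves", "kwargs": {"increments": [{"hand": 1,"offset": [3,3.5,2],"angular": [0,0,0.1]},{"hand": 1,"offset": [6,7,4],"angular": [0,0,0.22]},{"hand": 1,"offset": [9,10.5,6],"angular": [0,0,0.35]},{"hand": 0,"offset": [12,14,8],"angular": [0,0,0.48]},{"hand": 0,"offset": [15,17.5,10],"angular": [0,0,0.6]},{"hand": 0,"offset": [18,21,12],"angular": [0,0,0.72]},{"hand": 0,"offset": [21,24.5,14],"angular": [0,0,0.86]},{"hand": 0,"offset": [24,28,15.4],"angular": [0,0,1.0]}]}}

```text
time_s: 1.15
tool_pos: [386.9, -248.8, 383.3]
eef_rot: [1.424, 1.051, -1.423]
wrist_force: [1.2, -0.3, -0.6]
finger_gap: 0.61
```

Emit:
{"fn": "apply_moves", "kwargs": {"increments": [{"hand": 0,"offset": [3,3,0],"angular": [0,0,0]},{"hand": 0,"offset": [6,6,0],"angular": [0,0,0]},{"hand": 0,"offset": [9,9,0],"angular": [0,0,0]},{"hand": 0,"offset": [12,13,0],"angular": [0,0,0]},{"hand": 0,"offset": [15,16.5,0],"angular": [0,0,0]},{"hand": 0,"offset": [18,20,0],"angular": [0,0,0]},{"hand": 0,"offset": [19.5,22,0],"angular": [0,0,0]},{"hand": 0,"offset": [19.5,22,0],"angular": [0,0,0]}]}}

```text
time_s: 1.95
tool_pos: [582.5, -27.5, 379.9]
eef_rot: [1.424, 1.056, -1.426]
wrist_force: [0.2, 0.0, -0.3]
finger_gap: 0.006
```

Run:
```python
from h import *
s=ctrl.read_state();d=ctrl.get_image("wrist")
print({k:np.round(s[k],3).tolist() for k in ['time_s','joint_positions','tool_pos','eef_rot','wrist_force']})
crop(d["color"],0,0,560,420,1.4,"w1.png")
import pickle;pickle.dump((s,d),open("w1.pkl","wb"))
```

```text
{'time_s': 1.95, 'joint_positions': [-0.145, 0.189, 0.956, 0.001, 1.999, 0.153], 'tool_pos': [582.493, -27.468, 379.893], 'eef_rot': [1.424, 1.056, -1.426], 'wrist_force': [0.218, 0.001, -0.312]}
```

View pics/w1.png

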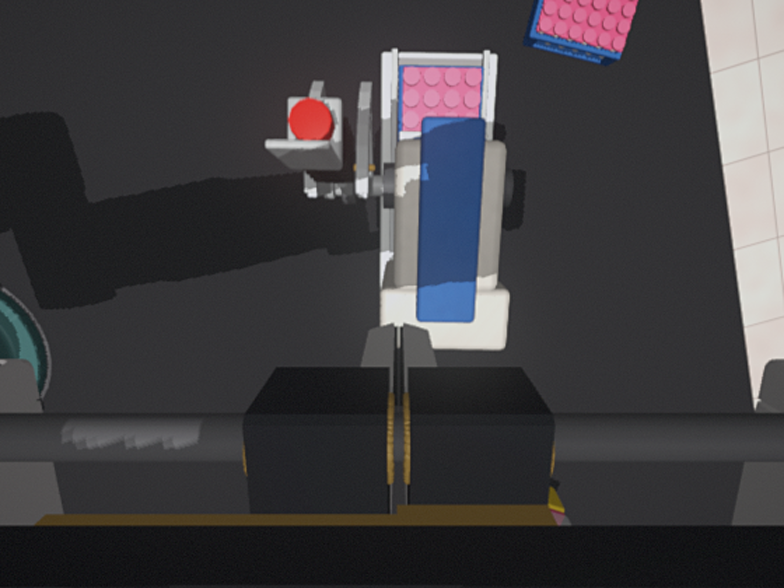

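Run:
```python
from h import *
import pickle;s,d=pickle.load(open("w1.pkl","rb"))
crop(d["color"],180,25,380,175,4,"w1a.png")
```

```text
(no output)
```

View pics/w1a.png

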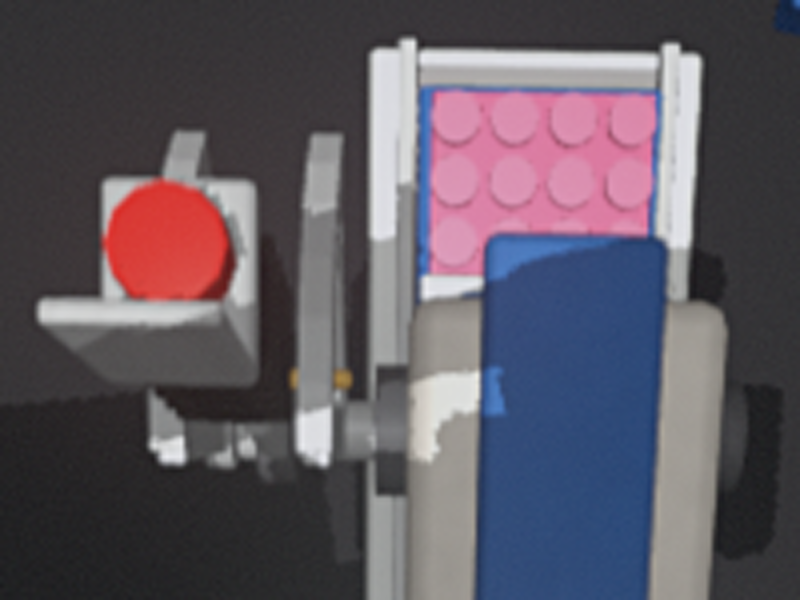

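```bash
cat > fit.py <<'E'
from h import *
import pickle
from scipy.optimize import least_squares
s,d=pickle.load(open("w1.pkl","rb"));c=cam(d,s)
W=lambda x,y:np.array((x/4+180,y/4+25))
ct=cam(ctrl.get_image("top"));cs=cam(ctrl.get_image("scene"))
def pose(q):
    ex=np.array([np.cos(q[2]),np.sin(q[2]),0]);ey=np.array([-ex[1],ex[0],0])
    return lambda x,y,z:np.array([q[0],q[1],0])+x*ex+y*ey+np.array([0,0,z])
B=(-40.9,-85,310.3)
def res(q):
    f=pose(q);xr=q[3]
    r=[]
    r+=list(proj(c,f(*B))[0]-W(168,240))
    r+=list((proj(ct,f(*B))[0]-(255.7,218.8))*2);r+=list((proj(cs,f(*B))[0]-(302.75,183))*2)
    for y,px in((-45,412),(45,727)):
        r+=list(proj(c,f(-49,y,184))[0]-W(px,302))
    r+=list(proj(c,f(xr-59,0,74))[0]-W(544,90))
    # rack cap sides direction
    r+=[ (proj(c,f(xr-59,0,34))[0]-W(540,0))[0]]
    for y,p in((-38,(430,272)),(38,(652,235))): pass
    r+=[proj(c,f(xr-59,-38,74))[0][0]-W(430,0)[0],proj(c,f(xr-59,38,74))[0][0]-W(657,0)[0]]
    return r
o=least_squares(res,[638,14,-1.88,-60],x_scale=[1,1,.01,1],loss="soft_l1")
if __name__=="__main__":
    print(o.x,np.degrees(o.x[2]));print(np.round(o.fun,1))
E
python3 fit.py
```

```text
[635.31813495  11.26462699  -1.90024155 -66.0901993 ] -108.87582068954336
[-1.5  2.  -0.5 -0.2 -2.1 -1.  -1.5 -3.7  3.8 -0.8  1.3  0.1 -0.4  1.8
  1.1]
```

Run:
```python
from h import *
import pickle
s,d=pickle.load(open("w1.pkl","rb"));c=cam(d,s)
crop(d["color"],260,85,380,255,3.5,"w1b.png")
W=lambda x,y:np.array((x/4+180,y/4+25))
for n,a,b,z in (("basel",(370,60),(367,595),22),("railL",(418,60),(400,480),34),("front",(372,50),(700,55),24),("rack",(430,89),(658,94),74),("rackR",(659,95),(652,235),74),("head front",(430,302),(710,302),184)):
    p=unproj(c,[W(*a),W(*b)],z);e=p[1]-p[0];print(n,p.round(1).tolist(),np.degrees(np.arctan2(e[1],e[0])),np.linalg.norm(e))
```

```text
basel [[622.7, 169.8, 22.0], [561.2, -21.6, 22.0]] -107.80707311069067 201.09165670764477
railL [[639.0, 161.6, 34.0], [588.2, 19.3, 34.0]] -109.63584216503143 151.10659323563587
front [[624.4, 172.3, 24.0], [740.8, 135.0, 24.0]] -17.780828577099623 122.28330854293085
rack [[637.3, 141.8, 74.0], [710.7, 117.8, 74.0]] -18.134263868598662 77.24313142769778
rackR [[711.0, 117.4, 74.0], [697.5, 74.9, 74.0]] -107.51439133506106 44.58998123040051
head front [[613.7, 66.7, 184.0], [685.3, 44.8, 184.0]] -16.96603421576415 74.94080118570123
```

View pics/w1b.png

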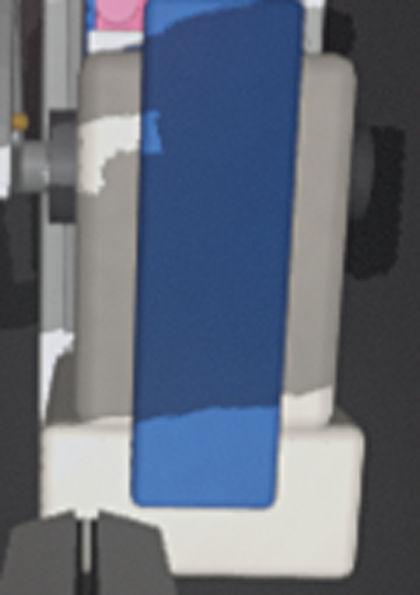

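```bash
cat > fit2.py <<'E'
from fit import *
yaw=np.radians(-107.8)
ex=np.array([np.cos(yaw),np.sin(yaw),0]);ey=np.array([-ex[1],ex[0],0])
E
python3 - <<'E'
from fit2 import *
def pr(n,p): print(n,"along ex",(p@ex).round(1),"ey",(p@ey).round(1))
pr("button wrist z310",unproj(c,W(168,240),310.3)[0])
pr("button top z310",unproj(ct,(255.7,218.8),310.3)[0])
pr("button scene z310",unproj(cs,(302.75,183),310.3)[0])
pr("head front",unproj(c,W(570,302),184)[0])
pr("rack front cap",unproj(c,W(544,91.5),74)[0])
pr("rack blue front",unproj(c,W(544,88),62)[0])
pr("rail mid",unproj(c,W(540,45),34)[0])
pr("quadrant R end",unproj(c,W(325,135),150)[0])
E
```

```text
button wrist z310 along ex -248.7 ey 518.3
button top z310 along ex -246.7 ey 517.2
button scene z310 along ex -250.4 ey 519.6
head front along ex -251.6 ey 601.4
rack front cap along ex -329.6 ey 602.1
rack blue front along ex -333.7 ey 603.1
rail mid along ex -354.8 ey 603.5
quadrant R end along ex -299.1 ey 533.4
```

```bash
cat > go.py <<'E'
from h import *
yaw=np.radians(-107.8)
ex=np.array([np.cos(yaw),np.sin(yaw),0]);ey=np.array([-ex[1],ex[0],0]);Z=np.array([0,0,1.])
O=-207*ex+602.7*ey
def P2W(p): return O+p[0]*ex+p[1]*ey+p[2]*Z
def W2P(w): w=np.array(w)-O;return np.array([w@ex,w@ey,w[2]])
def plan(tip,toolx,tooly,ahead=22):
    """tip in press coords; toolx,tooly in press-axes vectors"""
    A=np.c_[ex,ey,Z]
    x=A@np.array(toolx,float);x/=np.linalg.norm(x);y=A@np.array(tooly,float);y-=x*(x@y);y/=np.linalg.norm(y)
    M=np.c_[x,y,np.cross(x,y)]
    s=ctrl.read_state()
    tcp=P2W(tip)-ahead*x
    M0=R.from_rotvec(s["eef_rot"])
    print("t",round(s['time_s'],2),"offset cm",((tcp-s["tool_pos"])/10).round(2).tolist(),"ang",(R.from_matrix(M)*M0.inv()).as_rotvec().round(3).tolist(),"target tcp",tcp.round(1).tolist())
def where(ahead=22):
    s=ctrl.read_state();M=R.from_rotvec(s["eef_rot"]).as_matrix();A=np.c_[ex,ey,Z]
    print("t",round(s['time_s'],2),"tip P",W2P(s["tool_pos"]+ahead*M[:,0]).round(1),"toolx P",(A.T@M[:,0]).round(3),"tooly P",(A.T@M[:,1]).round(3),"F P",(A.T@s["wrist_force"]).round(1),"q",s["joint_positions"].round(3).tolist())
E
python3 - <<'E'
from go import *
where()
plan((-205,0,330),(0,0,-1),(0,1,0))
t=np.radians(35)
plan((-175,0,100),(np.cos(t),0,-np.sin(t)),(0,1,0))
E
```

```text
t 2.2 tip P [ 59.5 -40.4 360.1] toolx P [ 0.     0.001 -1.   ] tooly P [-0.007  1.     0.001] F P [ 0.4 -0.3  0.5] q [-0.151, 0.184, 0.957, -0.0, 2.0, 0.152]
t 2.2 offset cm [11.93, 23.95, -3.01] ang [0.001, 0.001, -0.007] target tcp [699.8, 208.0, 352.0]
t 2.2 offset cm [11.57, 22.8, -26.95] ang [-0.914, 0.291, -0.007] target tcp [696.1, 196.6, 112.6]
```

Emit:
{"fn": "apply_moves", "kwargs": {"increments": [{"hand": 0,"offset": [2,4,0],"angular": [0,0,0]},{"hand": 0,"offset": [4,8,0],"angular": [0,0,0]},{"hand": 0,"offset": [6,12,0],"angular": [0,0,0]},{"hand": 0,"offset": [8,16,0],"angular": [-0.1,0.03,0]},{"hand": 0,"offset": [9.5,19,0],"angular": [-0.22,0.07,0]},{"hand": 0,"offset": [11,21.5,-1],"angular": [-0.35,0.11,0]},{"hand": 0,"offset": [11.6,22.8,-3],"angular": [-0.48,0.15,0]},{"hand": 0,"offset": [11.6,22.8,-5],"angular": [-0.6,0.19,0]}]}}

```text
time_s: 3.0
tool_pos: [681.1, 190.9, 318.9]
eef_rot: [0.866, 0.64, -1.708]
wrist_force: [0.3, 0.0, 0.7]
finger_gap: 0.008
```

Run:
```python
from go import *
where()
t=np.radians(35)
plan((-175,0,100),(np.cos(t),0,-np.sin(t)),(0,1,0))
```

```text
t 3.0 tip P [-170.   -12.3  301.2] toolx P [ 0.592  0.011 -0.806] tooly P [-0.016  1.     0.002] F P [-0.1  0.3  0.7] q [0.405, 0.836, 0.279, -0.685, 2.341, 0.29]
t 3.0 offset cm [1.5, 0.57, -20.63] ang [-0.311, 0.099, -0.017] target tcp [696.1, 196.6, 112.6]
```

```bash
cat > kin.py <<'E'
from h import *
from scipy.optimize import least_squares
D=[([-1.405151,0.0879407,1.372258,0,1.683604,-0.10314],[145.94,-529.76,226.31],[2.07863248,0.28337381,-2.07882112]),
 ([-0.145,0.189,0.956,0.001,1.999,0.153],[582.493,-27.468,379.893],[1.424,1.056,-1.426]),
 ([0.405,0.836,0.279,-0.685,2.341,0.29],[681.1,190.9,318.9],[0.866,0.64,-1.708])]
Rz=lambda a:R.from_euler('z',a).as_matrix();Ry=lambda a:R.from_euler('y',a).as_matrix()
# zero config: arm straight up, local z along links
T0=None
def fk(q,p,s4=1,s6=1):
    h,L1,L2,Lt,d,e,a1=p
    M=Rz(q[0]);x=np.array([0,0,h])+M@[a1,d,0]
    M=M@Ry(q[1]);x=x+M@[0,0,L1]
    M=M@Ry(q[2]);x=x+M@[e,0,L2]
    M=M@Rz(s4*q[3])@Ry(q[4]);x=x+M@[0,0,Lt]
    M=M@Rz(s6*q[5])
    return x,M
E
python3 - <<'E'
from kin import *
best=None
for s4 in(1,-1):
  for s6 in (1,-1):
    Ts=[]
    for q,x,r in D:
        Ts.append(fk(q,np.ones(7),s4,s6)[1].T@R.from_rotvec(r).as_matrix())
    print(s4,s6,[np.degrees(R.from_matrix(Ts[0].T@T).magnitude()).round(2) for T in Ts]); print(Ts[0].round(2).tolist())
    f=lambda p:np.concatenate([fk(q,p,s4,s6)[0]-x for q,x,r in D]+[0.01*(p-[300,400,400,250,57,0,0])])
    o=least_squares(f,[300,400,400,250,57,0,0]);print(o.x.round(1),o.fun[:9].round(1))
E
```

```text
1 1 [np.float64(0.0), np.float64(0.04), np.float64(0.06)]
[[0.0, -1.0, 0.0], [-0.0, -0.0, -1.0], [1.0, 0.0, -0.0]]
[153.8 449.1 500.3 329.2  56.6 101.4  -0.6] [ 0.   0.   0.   0.1 -0.1  0.  -0.1 -0.  -0.1]
1 -1 [np.float64(0.0), np.float64(29.32), np.float64(45.06)]
[[-0.0, -0.98, -0.2], [-0.0, 0.2, -0.98], [1.0, 0.0, -0.0]]
[153.8 449.1 500.3 329.2  56.6 101.4  -0.6] [ 0.   0.   0.   0.1 -0.1  0.  -0.1 -0.  -0.1]
-1 1 [np.float64(0.0), np.float64(0.12), np.float64(78.5)]
[[0.0, -1.0, 0.0], [-0.0, -0.0, -1.0], [1.0, 0.0, -0.0]]
[  61.8    4.6  429.3 -327.8   56.4  216.2   95.3] [-0.1 -0.4  0.4 -3.2  0.2 -5.3  2.4  1.5  4.9]
-1 -1 [np.float64(0.0), np.float64(29.27), np.float64(113.73)]
[[-0.0, -0.98, -0.2], [-0.0, 0.2, -0.98], [1.0, 0.0, -0.0]]
[  61.8    4.6  429.3 -327.8   56.4  216.2   95.3] [-0.1 -0.4  0.4 -3.2  0.2 -5.3  2.4  1.5  4.9]
```

```bash
cat >> kin.py <<'E'
p=np.array([153.8,449.1,500.3,329.2,56.6,101.4,-.6])
Tt=np.array([[0,-1,0],[0,0,-1],[1,0,0.]])
lo=np.array([-3.1,-.76,.27,-1.08,.17,-2.57])+.02;hi=np.array([3.1,2.03,2.55,4.22,2.65,2.57])-.02
def ik(x,M,n=30,seed=0):
    rng=np.random.default_rng(seed);sol=[]
    def f(q):
        a,b=fk(q,p);return np.r_[(a-x)/100,R.from_matrix(M.T@b@Tt).as_rotvec()]
    for i in range(n):
        o=least_squares(f,rng.uniform(np.maximum(lo,[-.5,-.3,.3,-1,.2,-2.5]),np.minimum(hi,[1.2,1.6,2.2,4.2,2.6,2.5])),bounds=(lo,hi))
        if np.abs(o.fun).max()<2e-3 and not any(np.abs(o.x-q).max()<.05 for q in sol): sol.append(o.x)
    return sol
E
cat > chk.py <<'E'
from go import *
from kin import ik
A=np.c_[ex,ey,Z]
def check(tip,toolx,tooly,ahead=22):
    x=A@np.array(toolx,float);x/=np.linalg.norm(x);y=A@np.array(tooly,float);y-=x*(x@y);y/=np.linalg.norm(y)
    return [q.round(2).tolist() for q in ik(P2W(tip)-ahead*x,np.c_[x,y,np.cross(x,y)])]
E
python3 - <<'E'
from chk import *
for th in (35,45,60):
  t=np.radians(th);v=(np.cos(t),0,-np.sin(t))
  for sy in (1,-1):
    for tip in ((-150,0,46),(-64,0,46)): print("push",th,sy,tip,check(tip,v,(0,sy,0)))
def lev(a,L):
    g=np.radians(80)-a;return np.array([-10-L*np.cos(g),-85,135+L*np.sin(g)]),np.array([np.cos(g),0,-np.sin(g)])
for a in (.62,.35,0):
  b,v=lev(a,178)
  for sy in (1,-1): print("btn",a,sy,check(b,v,(0,sy,0)))
E
```

```text
push 35 1 (-150, 0, 46) [[0.44, 1.04, 0.59, -0.78, 2.12, 0.55]]
push 35 1 (-64, 0, 46) [[0.37, 0.88, 0.87, -0.77, 1.98, 0.58]]
push 35 -1 (-150, 0, 46) []
push 35 -1 (-64, 0, 46) []
push 45 1 (-150, 0, 46) [[0.41, 0.93, 0.7, -0.63, 2.01, 0.59]]
push 45 1 (-64, 0, 46) [[0.33, 0.78, 0.95, -0.64, 1.88, 0.59]]
push 45 -1 (-150, 0, 46) [[0.41, 0.93, 0.7, -0.63, 2.01, -2.55]]
push 45 -1 (-64, 0, 46) []
push 60 1 (-150, 0, 46) [[0.34, 0.76, 0.87, -0.42, 1.83, 0.61]]
push 60 1 (-64, 0, 46) [[0.25, 0.63, 1.07, -0.44, 1.72, 0.56]]
push 60 -1 (-150, 0, 46) [[0.34, 0.76, 0.87, -0.42, 1.83, -2.53]]
push 60 -1 (-64, 0, 46) []
btn 0.62 1 [[0.47, 0.66, 0.71, -0.71, 2.25, 0.46]]
btn 0.62 -1 []
btn 0.35 1 [[0.36, 0.45, 0.85, -0.48, 2.13, 0.47]]
btn 0.35 -1 []
btn 0 1 [[0.13, 0.21, 1.04, -0.17, 1.97, 0.38]]
btn 0 -1 []
```

Run:
```python
from chk import *
t=np.radians(35)
v=(np.cos(t),0,-np.sin(t))
print(check((-165,0,150),v,(0,1,0)),check((-160,0,46),v,(0,1,0)))
plan((-160,0,150),v,(0,1,0))
plan((-155,0,48),v,(0,1,0))
```

```text
[[0.46, 1.02, 0.42, -0.87, 2.26, 0.39]] [[0.45, 1.07, 0.55, -0.78, 2.14, 0.54]]
t 3.0 offset cm [1.05, -0.86, -15.63] ang [-0.311, 0.099, -0.017] target tcp [691.5, 182.3, 162.6]
t 3.0 offset cm [0.89, -1.33, -25.83] ang [-0.311, 0.099, -0.017] target tcp [690.0, 177.6, 60.6]
```

Emit:
{"fn": "apply_moves", "kwargs": {"increments": [{"hand": 0,"offset": [0.3,-0.2,-4],"angular": [-0.05,0.01,0]},{"hand": 0,"offset": [0.6,-0.5,-8],"angular": [-0.12,0.03,0]},{"hand": 0,"offset": [0.8,-0.7,-12],"angular": [-0.22,0.07,-0.01]},{"hand": 0,"offset": [1,-0.9,-15.6],"angular": [-0.31,0.1,-0.02]},{"hand": 0,"offset": [1,-0.9,-15.6],"angular": [-0.31,0.1,-0.02]}]}}

```text
time_s: 3.5
tool_pos: [689.7, 179.6, 150.0]
eef_rot: [0.554, 0.428, -1.824]
wrist_force: [-1.0, 0.6, -3.7]
finger_gap: 0.005
```

Run:
```python
from chk import *
t=np.radians(35)
v=(np.cos(t),0,-np.sin(t))
where()
plan((-150,0,48),v,(0,1,0))
import pickle
s=ctrl.read_state();d=ctrl.get_image("wrist");pickle.dump((s,d),open("w2.pkl","wb"))
cv2.imwrite("pics/w2.png",d["color"][:,:,::-1])
crop(ctrl.get_image("scene")["color"],200,100,400,310,3,"s2.png")
```

```text
t 3.5 tip P [-156.8   -1.2  137.6] toolx P [ 0.824 -0.012 -0.567] tooly P [ 0.003  1.    -0.018] F P [-0.3 -1.1 -3.7] q [0.448, 1.015, 0.461, -0.857, 2.248, 0.397]
t 3.5 offset cm [-0.12, -0.68, -8.94] ang [0.002, -0.019, 0.003] target tcp [688.5, 172.8, 60.6]
```

View pics/w2.png

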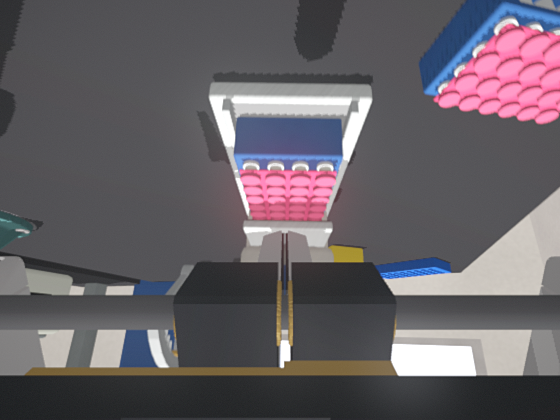

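View pics/s2.png

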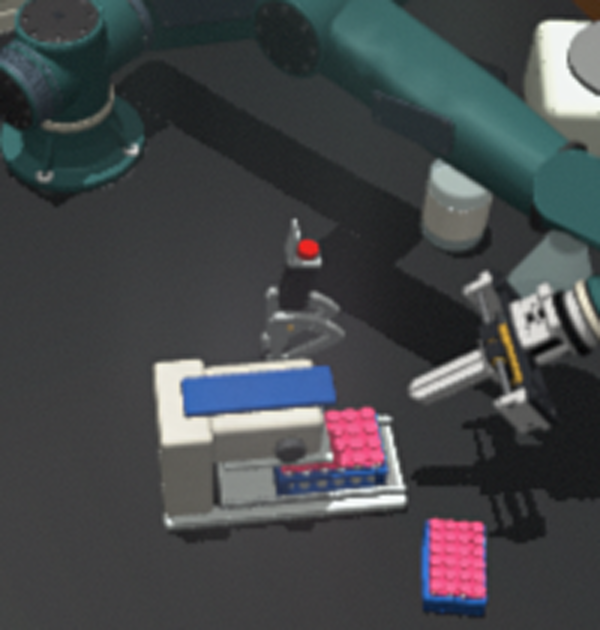

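Run:
```python
from go import *
import pickle
s,d=pickle.load(open("w2.pkl","rb"));c=cam(d,s)
crop(d["color"],190,70,390,240,4,"w2a.png")
for n,px,z in (("lip outer",(212,88),22),("lip outer R",(370,88),22),("rack bottom",(237,119),22),("rack bottom R",(342,119),22)):
    print(n,W2P(unproj(c,px,z)[0]).round(1))
```

```text
lip outer [-159.9  -56.6   22. ]
lip outer R [-162.   58.   22.]
rack bottom [-123.8  -43.4   22. ]
rack bottom R [-125.7   44.    22. ]
```

View pics/w2a.png

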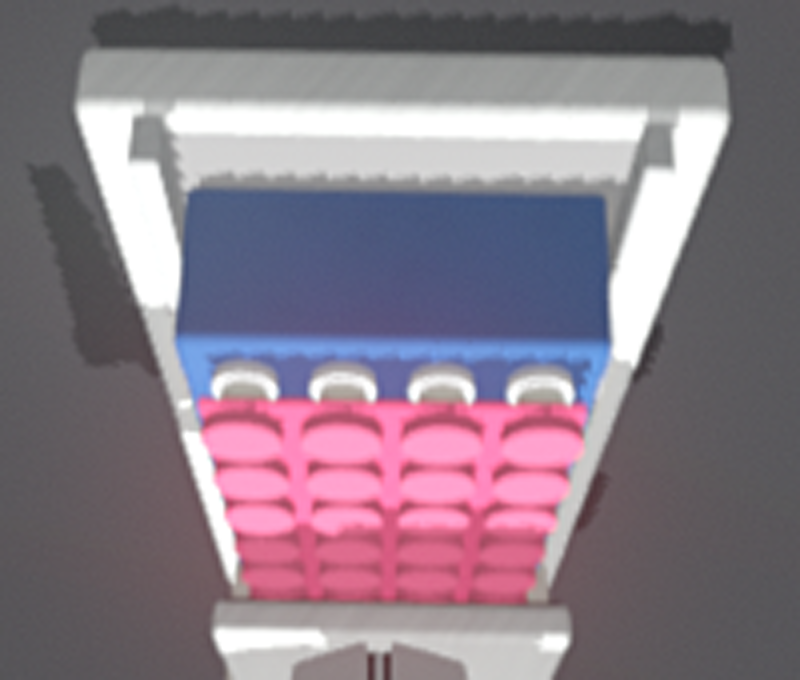

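Emit:
{"fn": "apply_moves", "kwargs": {"increments": [{"hand": 0,"offset": [-0.05,-0.3,-3],"angular": [0,0,0]},{"hand": 0,"offset": [-0.1,-0.5,-6],"angular": [0,-0.01,0]},{"hand": 0,"offset": [-0.1,-0.7,-9],"angular": [0,-0.02,0]},{"hand": 0,"offset": [-0.1,-0.7,-9],"angular": [0,-0.02,0]}]}}

```text
time_s: 4.0
tool_pos: [690.9, 172.8, 79.5]
eef_rot: [0.607, 0.405, -1.808]
wrist_force: [0.4, -0.9, -0.1]
finger_gap: 0.006
```

Run:
```python
from chk import *
t=np.radians(35)
v=(np.cos(t),0,-np.sin(t))
where()
plan((-128,0,46),v,(0,1,0))
plan((-64,0,46),v,(0,1,0))
```

```text
t 4.0 tip P [-150.9    2.5   66.5] toolx P [ 0.808  0.01  -0.589] tooly P [0.006 1.    0.025] F P [ 0.7  0.7 -0.1] q [0.442, 1.014, 0.589, -0.778, 2.124, 0.552]
t 4.0 offset cm [-0.91, -2.09, -2.09] ang [-0.01, 0.03, 0.005] target tcp [681.8, 151.9, 58.6]
t 4.0 offset cm [-2.87, -8.19, -2.09] ang [-0.01, 0.03, 0.005] target tcp [662.2, 90.9, 58.6]
```

Emit:
{"fn": "apply_moves", "kwargs": {"increments": [{"hand": 0,"offset": [0,0,0],"angular": [0,0,0]},{"hand": 0,"offset": [0,0,0],"angular": [0,0,0]}]}}

```text
time_s: 4.2
tool_pos: [692.2, 174.1, 82.6]
eef_rot: [0.613, 0.402, -1.805]
wrist_force: [0.3, -0.1, 0.4]
finger_gap: 0.007
```

Run:
```python
from chk import *
t=np.radians(35)
v=(np.cos(t),0,-np.sin(t))
where()
plan((-128,0,46),v,(0,1,0))
plan((-64,0,46),v,(0,1,0))
```

```text
t 4.2 tip P [-152.6    3.5   69.6] toolx P [ 0.807  0.014 -0.591] tooly P [0.005 1.    0.031] F P [0.  0.3 0.4] q [0.444, 1.013, 0.583, -0.78, 2.126, 0.551]
t 4.2 offset cm [-1.05, -2.22, -2.39] ang [-0.011, 0.036, 0.005] target tcp [681.8, 151.9, 58.6]
t 4.2 offset cm [-3.0, -8.32, -2.39] ang [-0.011, 0.036, 0.005] target tcp [662.2, 90.9, 58.6]
```

Emit:
{"fn": "apply_moves", "kwargs": {"increments": [{"hand": 0,"offset": [-0.5,-0.5,-1.2],"angular": [-0.01,0.02,0]},{"hand": 0,"offset": [-0.9,-1.2,-2.4],"angular": [-0.01,0.04,0.005]},{"hand": 0,"offset": [-0.9,-1.5,-2.4],"angular": [-0.01,0.04,0.005]},{"hand": 0,"offset": [-0.9,-1.5,-2.4],"angular": [-0.01,0.04,0.005]}]}}

```text
time_s: 4.6
tool_pos: [681.5, 158.5, 52.4]
eef_rot: [0.558, 0.424, -1.819]
wrist_force: [1.1, -0.1, -0.1]
finger_gap: 0.006
```

Run:
```python
from chk import *
t=np.radians(35)
v=(np.cos(t),0,-np.sin(t))
where()
plan((-128,0,46),v,(0,1,0))
plan((-64,0,46),v,(0,1,0))
```

```text
t 4.6 tip P [-134.1   -2.4   39.9] toolx P [ 0.823 -0.006 -0.568] tooly P [-0.001  1.    -0.012] F P [-0.3  1.1 -0.1] q [0.432, 1.018, 0.651, -0.771, 2.097, 0.555]
t 4.6 offset cm [0.02, -0.66, 0.62] ang [0.003, -0.013, -0.001] target tcp [681.8, 151.9, 58.6]
t 4.6 offset cm [-1.93, -6.75, 0.62] ang [0.003, -0.013, -0.001] target tcp [662.2, 90.9, 58.6]
```

Emit:
{"fn": "apply_moves", "kwargs": {"increments": [{"hand": 0,"offset": [-0.2,-1.0,0.4],"angular": [0,-0.01,0]},{"hand": 0,"offset": [-0.5,-2.0,0.5],"angular": [0,-0.01,0]},{"hand": 0,"offset": [-0.8,-3.0,0.5],"angular": [0,-0.01,0]},{"hand": 0,"offset": [-1.1,-4.0,0.5],"angular": [0,-0.01,0]},{"hand": 0,"offset": [-1.4,-4.9,0.5],"angular": [0,-0.01,0]},{"hand": 0,"offset": [-1.6,-5.6,0.5],"angular": [0,-0.01,0]},{"hand": 0,"offset": [-1.7,-6.0,0.5],"angular": [0,-0.01,0]}]}}

```text
time_s: 5.3
tool_pos: [664.7, 98.6, 58.1]
eef_rot: [0.568, 0.416, -1.815]
wrist_force: [0.4, 2.9, 0.5]
finger_gap: 0.006
```

Run:
```python
from chk import *
t=np.radians(35)
v=(np.cos(t),0,-np.sin(t))
where()
plan((-64,0,46),v,(0,1,0))
```

```text
t 5.3 tip P [-72.    0.1  45.6] toolx P [ 0.821  0.    -0.571] tooly P [-0.001  1.    -0.001] F P [-2.9 -0.5  0.5] q [0.376, 0.897, 0.85, -0.771, 1.995, 0.58]
t 5.3 offset cm [-0.25, -0.76, 0.05] ang [0.003, -0.002, -0.001] target tcp [662.2, 90.9, 58.6]
```

Emit:
{"fn": "apply_moves", "kwargs": {"increments": [{"hand": 0,"offset": [-0.1,-0.3,0],"angular": [0,0,0]},{"hand": 0,"offset": [-0.2,-0.5,0],"angular": [0,0,0]},{"hand": 0,"offset": [-0.2,-0.7,0],"angular": [0,0,0]}]}}

```text
time_s: 5.6
tool_pos: [663.6, 96.0, 58.3]
eef_rot: [0.574, 0.421, -1.809]
wrist_force: [3.3, 18.9, 5.0]
finger_gap: 0.007
```

Emit:
{"fn": "apply_moves", "kwargs": {"increments": [{"hand": 0,"offset": [-0.1,-0.2,0],"angular": [0,0,0]},{"hand": 0,"offset": [-0.1,-0.2,0],"angular": [0,0,0]}]}}

```text
time_s: 5.8
tool_pos: [663.4, 95.9, 58.4]
eef_rot: [0.578, 0.423, -1.805]
wrist_force: [5.8, 19.6, 3.7]
finger_gap: 0.006
```

Run:
```python
from go import *
where()
```

```text
t 5.8 tip P [-69.2  -0.2  45.7] toolx P [ 0.815  0.008 -0.58 ] tooly P [-0.009  1.     0.001] F P [-20.4  -0.5   3.7] q [0.373, 0.881, 0.871, -0.766, 1.978, 0.582]
```

Emit:
{"fn": "apply_moves", "kwargs": {"increments": [{"hand": 0,"offset": [0.6,2,0],"angular": [0,0,0]},{"hand": 0,"offset": [1.5,5,0],"angular": [0,0,0]},{"hand": 0,"offset": [2.4,8,0],"angular": [0,0,0]},{"hand": 0,"offset": [2.4,8.3,3],"angular": [0,0,0]},{"hand": 0,"offset": [2.4,8.5,7],"angular": [0,0,0]},{"hand": 0,"offset": [2.4,8.5,10],"angular": [0,0,0]}]}}

```text
time_s: 6.4
tool_pos: [685.6, 175.4, 158.7]
eef_rot: [0.567, 0.416, -1.815]
wrist_force: [-0.4, -0.1, 0.9]
finger_gap: 0.004
```

Run:
```python
from go import *
where()
import pickle
s=ctrl.read_state();d=ctrl.get_image("wrist");pickle.dump((s,d),open("w3.pkl","wb"))
crop(d["color"],190,50,390,240,4,"w3a.png")
```

```text
t 6.4 tip P [-151.5   -3.6  146.2] toolx P [ 0.822  0.    -0.57 ] tooly P [-0.001  1.    -0.001] F P [ 0.2 -0.4  0.9] q [0.449, 0.98, 0.503, -0.855, 2.231, 0.414]
```

View pics/w3a.png

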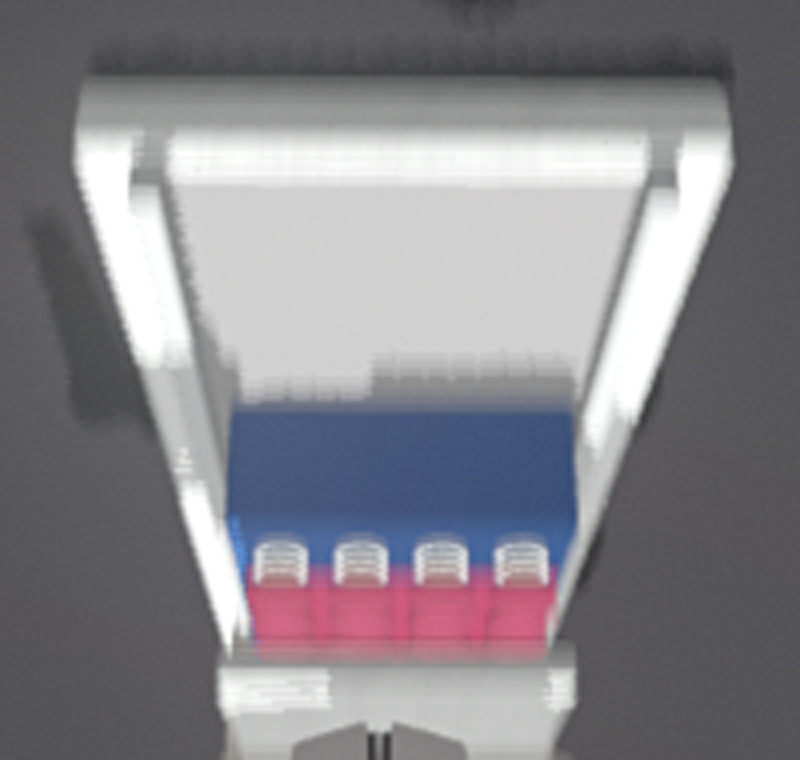

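```bash
cat >> chk.py <<'E'
def lev(a,L,off=0):
    g=np.radians(80)-a;u=np.array([-np.cos(g),0,np.sin(g)]);n=np.array([np.sin(g),0,np.cos(g)])
    return np.array([-10,-85,135])+L*u+off*n,-u
E
python3 - <<'E'
from chk import *
import pickle
s,d=pickle.load(open("w3.pkl","rb"));c=cam(d,s)
print("rack bottom front",W2P(unproj(c,(290,152.5),22)[0]))
for p in (0,15,30):
  t=np.radians(p);v=(0,np.cos(t),-np.sin(t))
  for ty in ((1,0,0),(-1,0,0),(0,0,1),(0,0,-1)):
    for a,o in ((0,50),(.66,28)):
      h,_=lev(a,138,o); print(p,ty,a,check(h,v,ty,10))
E
```

```text
rack bottom front [-52.47709579   1.93658199  22.        ]
0 (1, 0, 0) 0 [[0.29, -0.37, 2.35, 4.19, 0.72, -2.49]]
0 (1, 0, 0) 0.66 []
0 (-1, 0, 0) 0 [[0.29, -0.37, 2.35, 4.19, 0.72, 0.66]]
0 (-1, 0, 0) 0.66 []
0 (0, 0, 1) 0 [[0.29, -0.37, 2.35, 4.19, 0.72, 2.23]]
0 (0, 0, 1) 0.66 []
0 (0, 0, -1) 0 [[0.29, -0.37, 2.35, 4.19, 0.72, -0.91]]
0 (0, 0, -1) 0.66 []
15 (1, 0, 0) 0 []
15 (1, 0, 0) 0.66 []
15 (-1, 0, 0) 0 []
15 (-1, 0, 0) 0.66 []
15 (0, 0, 1) 0 []
15 (0, 0, 1) 0.66 []
15 (0, 0, -1) 0 []
15 (0, 0, -1) 0.66 []
30 (1, 0, 0) 0 [[0.2, -0.49, 2.06, -0.71, 0.72, 2.42]]
30 (1, 0, 0) 0.66 []
30 (-1, 0, 0) 0 [[0.2, -0.49, 2.06, -0.71, 0.72, -0.72]]
30 (-1, 0, 0) 0.66 [[0.47, -0.25, 1.96, -0.98, 0.82, -0.32]]
30 (0, 0, 1) 0 [[0.2, -0.49, 2.06, -0.71, 0.72, 0.85]]
30 (0, 0, 1) 0.66 [[0.47, -0.25, 1.96, -0.98, 0.82, 1.25]]
30 (0, 0, -1) 0 [[0.2, -0.49, 2.06, -0.71, 0.72, -2.29]]
30 (0, 0, -1) 0.66 [[0.47, -0.25, 1.96, -0.98, 0.82, -1.89]]
```

Run:
```python
from chk import *
for p in (40,50,60):
 for hd in (0,20):
  t=np.radians(p);k=np.radians(hd);v=(-np.cos(t)*np.sin(k),np.cos(t)*np.cos(k),-np.sin(t))
  for ty in ((-1,0,0),):
    for a,o in ((0,50),(.3,28),(.66,28)):
      h,_=lev(a,138,o); print(p,hd,a,check(h,v,ty,10))
t=np.radians(40)
where()
v=(0,np.cos(t),-np.sin(t))
h,_=lev(0,138,55);plan(h+[0,-200,150],v,(-1,0,0),10);print(check(h+[0,-200,150],v,(-1,0,0),10))
```

```text
40 0 0 [[0.15, -0.44, 1.93, -0.46, 0.88, -0.96]]
40 0 0.3 [[0.31, -0.33, 1.87, -0.6, 0.92, -0.74]]
40 0 0.66 [[0.41, -0.23, 1.85, -0.69, 0.92, -0.6]]
40 20 0 [[-0.15, -0.51, 1.98, 0.19, 0.82, -1.59]]
40 20 0.3 [[0.06, -0.44, 1.95, -0.02, 0.76, -1.31]]
40 20 0.66 [[0.18, -0.36, 1.94, -0.17, 0.7, -1.11]]
50 0 0 [[0.1, -0.36, 1.8, -0.3, 1.07, -1.1]]
50 0 0.3 [[0.25, -0.26, 1.75, -0.4, 1.08, -0.92]]
50 0 0.66 [[0.34, -0.18, 1.73, -0.46, 1.06, -0.8]]
50 20 0 [[-0.12, -0.41, 1.83, 0.12, 1.03, -1.48]]
50 20 0.3 [[0.06, -0.34, 1.8, -0.01, 0.98, -1.28]]
50 20 0.66 [[0.17, -0.28, 1.8, -0.1, 0.93, -1.14]]
60 0 0 [[0.05, -0.26, 1.66, -0.19, 1.25, -1.2]]
60 0 0.3 [[0.19, -0.18, 1.61, -0.26, 1.25, -1.05]]
60 0 0.66 [[0.28, -0.11, 1.6, -0.3, 1.22, -0.94]]
60 20 0 [[-0.1, -0.3, 1.69, 0.07, 1.23, -1.41]]
60 20 0.3 [[0.05, -0.23, 1.66, -0.01, 1.2, -1.25]]
60 20 0.66 [[0.15, -0.17, 1.65, -0.06, 1.15, -1.14]]
t 6.45 tip P [-151.9   -2.5  152.9] toolx P [ 0.818  0.004 -0.575] tooly P [0.    1.    0.007] F P [-0.3  0.5  3.1] q [0.448, 0.974, 0.496, -0.858, 2.233, 0.413]
t 6.45 offset cm [-33.43, -9.23, 27.14] ang [0.081, 0.051, 1.57] target tcp [352.3, 83.1, 436.9]
[[0.67, -0.72, 1.78, -0.69, 1.51, -0.76]]
```

Emit:
{"fn": "apply_moves", "kwargs": {"increments": [{"hand": 0,"offset": [-1,0.5,4],"angular": [0.1,-0.03,0]},{"hand": 0,"offset": [-3,1.5,8],"angular": [0.22,-0.07,0]},{"hand": 0,"offset": [-6,3,12],"angular": [0.33,-0.1,0]},{"hand": 0,"offset": [-9,4.5,16],"angular": [0.45,-0.14,0]},{"hand": 0,"offset": [-12,6,20],"angular": [0.57,-0.18,0]},{"hand": 0,"offset": [-15,7.5,22],"angular": [0.69,-0.22,0]},{"hand": 0,"offset": [-18,9,24],"angular": [0.8,-0.26,0]},{"hand": 0,"offset": [-18,9,24],"angular": [0.9,-0.29,0]}]}}

```text
time_s: 7.25
tool_pos: [502.5, 266.5, 404.8]
eef_rot: [1.429, 1.037, -1.428]
wrist_force: [0.6, -0.4, 0.2]
finger_gap: 0.004
```

Run:
```python
from chk import *
where()
t=np.radians(40)
v=(0,np.cos(t),-np.sin(t))
h,_=lev(0,138,55);plan(h+[0,-130,80],v,(-1,0,0),10);print(check(h+[0,-130,80],v,(-1,0,0),10))
crop(ctrl.get_image("top")["color"],100,60,400,360,2.2,"t3.png")
```

```text
t 7.25 tip P [-200.3 -205.5  382.8] toolx P [ 0.006  0.009 -1.   ] tooly P [-0.005  1.     0.009] F P [0.2 0.7 0.2] q [0.394, 0.167, 0.931, -0.012, 2.041, 0.694]
t 7.25 offset cm [-8.36, -20.48, -3.79] ang [-0.853, -0.431, 1.454] target tcp [419.0, 61.7, 366.9]
[[0.41, -0.69, 1.91, -0.56, 1.25, -0.86]]
```

View pics/t3.png

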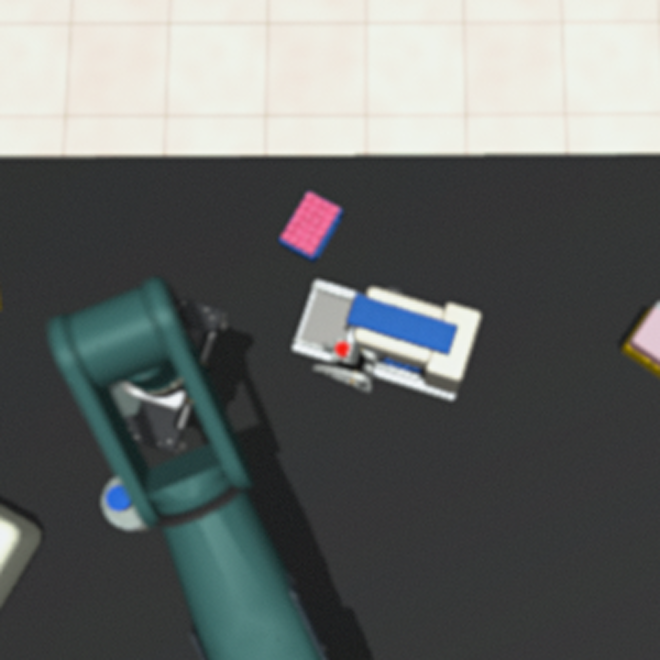

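Emit:
{"fn": "apply_moves", "kwargs": {"increments": [{"hand": 0,"offset": [-1.2,-1,0],"angular": [-0.07,-0.035,0.12]},{"hand": 0,"offset": [-2.4,-3,0],"angular": [-0.14,-0.07,0.24]},{"hand": 0,"offset": [-3.6,-5,0],"angular": [-0.21,-0.105,0.36]},{"hand": 0,"offset": [-4.8,-8,0],"angular": [-0.28,-0.14,0.48]},{"hand": 0,"offset": [-6,-11,0],"angular": [-0.35,-0.18,0.6]},{"hand": 0,"offset": [-7,-14,0],"angular": [-0.42,-0.215,0.72]},{"hand": 0,"offset": [-8,-17,0],"angular": [-0.49,-0.25,0.84]},{"hand": 0,"offset": [-8.4,-20,0],"angular": [-0.565,-0.285,0.96]}]}}

```text
time_s: 8.1
tool_pos: [421.2, 63.7, 396.7]
eef_rot: [0.529, 0.836, -0.693]
wrist_force: [-0.1, -0.2, 0.9]
finger_gap: 0.005
```

Run:
```python
from chk import *
where()
t=np.radians(40)
v=(0,np.cos(t),-np.sin(t))
h,_=lev(0,138,55);plan(h+[0,-130,80],v,(-1,0,0),10)
```

```text
t 8.1 tip P [  21.5 -208.8  378.9] toolx P [ 0.178  0.56  -0.809] tooly P [-0.856  0.494  0.154] F P [ 0.2 -0.   0.9] q [0.408, -0.431, 1.602, -0.527, 1.606, -0.398]
t 8.1 offset cm [-0.23, -0.21, -2.98] ang [-0.273, -0.137, 0.499] target tcp [419.0, 61.7, 366.9]
```

Emit:
{"fn": "apply_moves", "kwargs": {"increments": [{"hand": 0,"offset": [0,0,-1],"angular": [-0.07,-0.035,0.12]},{"hand": 0,"offset": [0,0,-2],"angular": [-0.14,-0.07,0.24]},{"hand": 0,"offset": [0,0,-3],"angular": [-0.2,-0.1,0.36]},{"hand": 0,"offset": [0,0,-3],"angular": [-0.27,-0.14,0.5]},{"hand": 0,"offset": [0,0,-3],"angular": [-0.27,-0.14,0.5]}]}}

```text
time_s: 8.6
tool_pos: [420.4, 63.7, 364.7]
eef_rot: [0.117, 0.696, -0.299]
wrist_force: [0.2, 0.5, 0.7]
finger_gap: 0.006
```

Run:
```python
from chk import *
where()
t=np.radians(40)
v=(0,np.cos(t),-np.sin(t))
h,_=lev(0,138,55);plan(h,v,(-1,0,0),-4)
print(check(h,v,(-1,0,0),-4))
import pickle
s=ctrl.read_state();d=ctrl.get_image("wrist");pickle.dump((s,d),open("w4.pkl","wb"))
cv2.imwrite("pics/w4.png",d["color"][:,:,::-1])
```

```text
t 8.6 tip P [  17.8 -205.1  350.5] toolx P [-0.001  0.763 -0.647] tooly P [-1.     0.004  0.006] F P [-0.6  0.   0.7] q [0.407, -0.679, 1.903, -0.557, 1.244, -0.853]
t 8.6 offset cm [13.25, -4.5, -8.68] ang [-0.008, -0.003, 0.004] target tcp [552.9, 18.7, 277.9]
[[0.12, -0.42, 1.94, -0.44, 0.85, -0.98]]
```

View pics/w4.png

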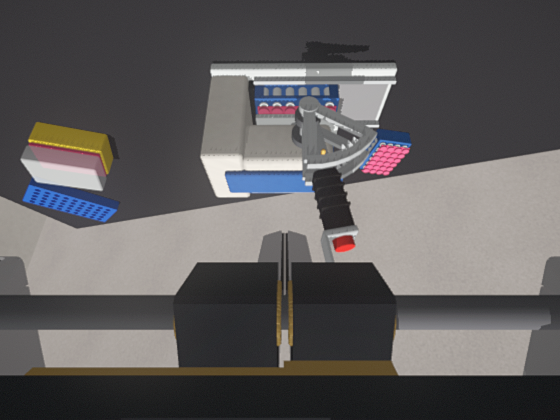

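Emit:
{"fn": "apply_moves", "kwargs": {"increments": [{"hand": 0,"offset": [3.2,-1.1,-2.1],"angular": [0,0,0]},{"hand": 0,"offset": [6.5,-2.2,-4.3],"angular": [0,0,0]},{"hand": 0,"offset": [9.8,-3.3,-6.5],"angular": [0,0,0]},{"hand": 0,"offset": [13.2,-4.5,-8.7],"angular": [-0.01,0,0]},{"hand": 0,"offset": [13.2,-4.5,-8.7],"angular": [-0.01,0,0]}]}}

```text
time_s: 9.15
tool_pos: [554.9, 17.7, 273.5]
eef_rot: [0.109, 0.704, -0.307]
wrist_force: [-0.9, 0.2, -0.3]
finger_gap: 0.006
```

Run:
```python
from chk import *
where()
t=np.radians(40)
v=(0,np.cos(t),-np.sin(t))
for a,o in ((0,28),(.1,28),(.2,28),(.3,28),(.4,28),(.5,28),(.6,28),(.66,28)):
    h,_=lev(a,138,o);print(a);plan(h,v,(-1,0,0),-4)
import pickle
s=ctrl.read_state();d=ctrl.get_image("wrist");pickle.dump((s,d),open("w5.pkl","wb"))
cv2.imwrite("pics/w5.png",d["color"][:,:,::-1])
crop(ctrl.get_image("scene")["color"],235,130,375,270,4,"s5.png")
```

```text
t 9.15 tip P [ 20.7 -63.  259.1] toolx P [ 0.009  0.759 -0.651] tooly P [-1.     0.008 -0.004] F P [ 0.1 -0.9 -0.3] q [0.124, -0.402, 1.928, -0.448, 0.857, -0.969]
0
t 9.15 offset cm [0.61, 2.63, -0.03] ang [0.001, -0.012, 0.008] target tcp [561.1, 44.0, 273.2]
0.1
t 9.15 offset cm [1.04, 3.97, -0.06] ang [0.001, -0.012, 0.008] target tcp [565.4, 57.4, 272.9]
0.2
t 9.15 offset cm [1.47, 5.3, -0.24] ang [0.001, -0.012, 0.008] target tcp [569.6, 70.7, 271.1]
0.3
t 9.15 offset cm [1.89, 6.61, -0.55] ang [0.001, -0.012, 0.008] target tcp [573.8, 83.7, 268.0]
0.4
t 9.15 offset cm [2.3, 7.88, -1.0] ang [0.001, -0.012, 0.008] target tcp [577.9, 96.4, 263.5]
0.5
t 9.15 offset cm [2.69, 9.1, -1.58] ang [0.001, -0.012, 0.008] target tcp [581.8, 108.7, 257.7]
0.6
t 9.15 offset cm [3.06, 10.26, -2.28] ang [0.001, -0.012, 0.008] target tcp [585.6, 120.3, 250.6]
0.66
t 9.15 offset cm [3.27, 10.92, -2.76] ang [0.001, -0.012, 0.008] target tcp [587.7, 126.9, 245.8]
```

View pics/w5.png

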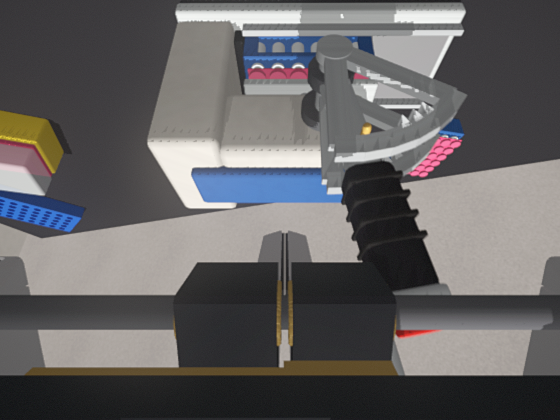

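View pics/s5.png

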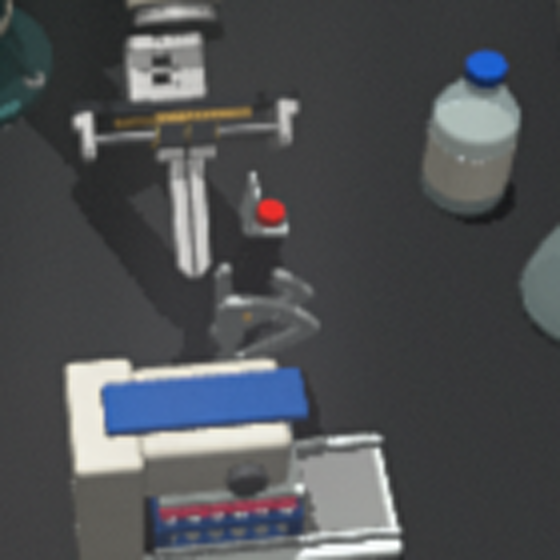

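Emit:
{"fn": "apply_moves", "kwargs": {"increments": [{"hand": 0,"offset": [0.3,1.3,0],"angular": [0,-0.01,0.01]},{"hand": 0,"offset": [0.6,2.6,0],"angular": [0,-0.01,0.01]},{"hand": 0,"offset": [0.8,3.3,0],"angular": [0,-0.01,0.01]},{"hand": 0,"offset": [1.0,4.0,-0.1],"angular": [0,-0.01,0.01]},{"hand": 0,"offset": [1.3,4.7,-0.15],"angular": [0,-0.01,0.01]},{"hand": 0,"offset": [1.5,5.3,-0.25],"angular": [0,-0.01,0.01]},{"hand": 0,"offset": [1.7,6.0,-0.4],"angular": [0,-0.01,0.01]},{"hand": 0,"offset": [1.9,6.6,-0.55],"angular": [0,-0.01,0.01]}]}}

```text
time_s: 10.05
tool_pos: [571.0, 81.5, 275.5]
eef_rot: [0.101, 0.684, -0.301]
wrist_force: [-5.8, -19.3, 2.2]
finger_gap: 0.003
```

Run:
```python
from chk import *
where()
t=np.radians(40)
v=(0,np.cos(t),-np.sin(t))
for a,o in ((.3,28),(.4,28),(.5,28),(.6,28),(.64,28),(.68,28)):
    h,_=lev(a,138,o);print(a);plan(h,v,(-1,0,0),-4)
import pickle
s=ctrl.read_state();d=ctrl.get_image("wrist");pickle.dump((s,d),open("w6.pkl","wb"))
cv2.imwrite("pics/w6.png",d["color"][:,:,::-1])
crop(ctrl.get_image("scene")["color"],235,130,375,270,4,"s6.png")
```

```text
t 10.05 tip P [-45.  -66.9 261.5] toolx P [ 0.005  0.772 -0.636] tooly P [-1.     0.001 -0.007] F P [20.1  0.4  2.2] q [0.298, -0.313, 1.873, -0.606, 0.897, -0.749]
0.3
t 10.05 offset cm [0.28, 0.23, -0.75] ang [0.009, 0.007, 0.001] target tcp [573.8, 83.7, 268.0]
0.4
t 10.05 offset cm [0.69, 1.5, -1.2] ang [0.009, 0.007, 0.001] target tcp [577.9, 96.4, 263.5]
0.5
t 10.05 offset cm [1.08, 2.72, -1.78] ang [0.009, 0.007, 0.001] target tcp [581.8, 108.7, 257.7]
0.6
t 10.05 offset cm [1.45, 3.88, -2.48] ang [0.009, 0.007, 0.001] target tcp [585.6, 120.3, 250.6]
0.64
t 10.05 offset cm [1.59, 4.32, -2.8] ang [0.009, 0.007, 0.001] target tcp [587.0, 124.7, 247.5]
0.68
t 10.05 offset cm [1.73, 4.76, -3.13] ang [0.009, 0.007, 0.001] target tcp [588.4, 129.0, 244.2]
```

View pics/w6.png

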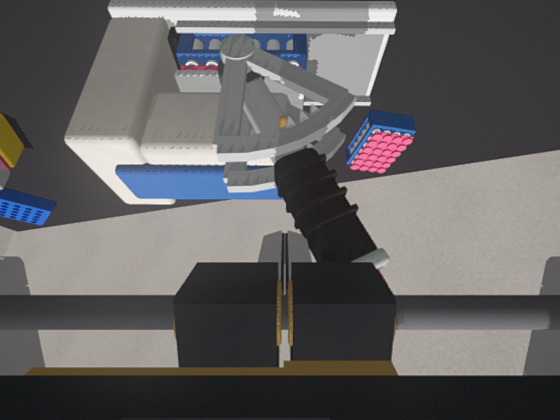

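View pics/s6.png

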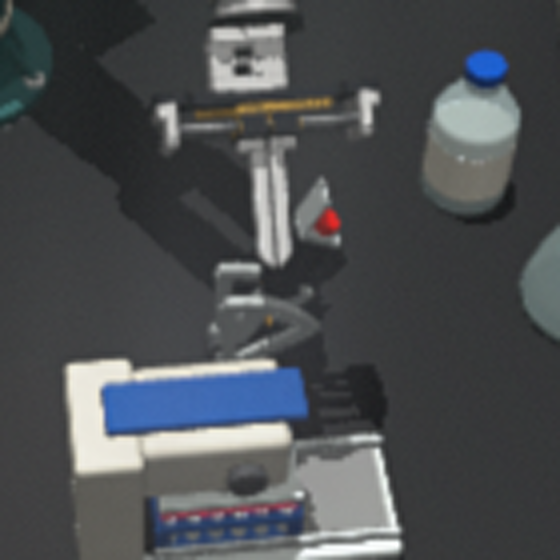

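Emit:
{"fn": "apply_moves", "kwargs": {"increments": [{"hand": 0,"offset": [0.1,0.3,-0.1],"angular": [0,0,0]},{"hand": 0,"offset": [0.2,0.6,-0.2],"angular": [0,0,0]},{"hand": 0,"offset": [0.3,0.9,-0.35],"angular": [0,0,0]},{"hand": 0,"offset": [0.4,1.3,-0.5],"angular": [0,0,0]},{"hand": 0,"offset": [0.5,1.6,-0.7],"angular": [0,0,0]},{"hand": 0,"offset": [0.6,1.9,-0.9],"angular": [0,0,0]},{"hand": 0,"offset": [0.7,2.2,-1.0],"angular": [0,0,0]},{"hand": 0,"offset": [0.8,2.5,-1.1],"angular": [0,0,0]}]}}

```text
time_s: 10.95
tool_pos: [578.3, 103.7, 265.7]
eef_rot: [0.099, 0.684, -0.307]
wrist_force: [-8.7, -19.5, 4.4]
finger_gap: 0.004
```

Run:
```python
from chk import *
where()
t=np.radians(40)
v=(0,np.cos(t),-np.sin(t))
for a,o in ((.5,28),(.6,28),(.64,28),(.68,28)):
    h,_=lev(a,138,o);print(a);plan(h,v,(-1,0,0),-4)
crop(ctrl.get_image("scene")["color"],235,130,375,270,4,"s7.png")
```

```text
t 10.95 tip P [-68.2 -66.8 251.7] toolx P [ 0.011  0.772 -0.635] tooly P [-1.     0.006 -0.01 ] F P [21.3 -2.3  4.4] q [0.353, -0.263, 1.856, -0.662, 0.907, -0.664]
0.5
t 10.95 offset cm [0.35, 0.5, -0.8] ang [0.013, 0.006, 0.006] target tcp [581.8, 108.7, 257.7]
0.6
t 10.95 offset cm [0.72, 1.66, -1.5] ang [0.013, 0.006, 0.006] target tcp [585.6, 120.3, 250.6]
0.64
t 10.95 offset cm [0.87, 2.1, -1.82] ang [0.013, 0.006, 0.006] target tcp [587.0, 124.7, 247.5]
0.68
t 10.95 offset cm [1.0, 2.54, -2.15] ang [0.013, 0.006, 0.006] target tcp [588.4, 129.0, 244.2]
```

View pics/s7.png

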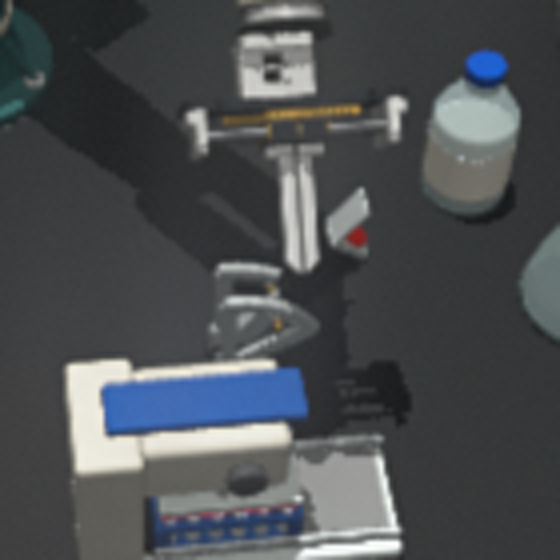

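Emit:
{"fn": "apply_moves", "kwargs": {"increments": [{"hand": 0,"offset": [0.1,0.3,-0.2],"angular": [0,0,0]},{"hand": 0,"offset": [0.2,0.6,-0.35],"angular": [0,0,0]},{"hand": 0,"offset": [0.3,0.9,-0.55],"angular": [0,0,0]},{"hand": 0,"offset": [0.4,1.2,-0.75],"angular": [0,0,0]},{"hand": 0,"offset": [0.5,1.5,-0.95],"angular": [0,0,0]},{"hand": 0,"offset": [0.6,1.8,-1.15],"angular": [0,0,0]}]}}

```text
time_s: 11.6
tool_pos: [584.0, 120.5, 254.1]
eef_rot: [0.099, 0.684, -0.31]
wrist_force: [-11.0, -21.8, 4.3]
finger_gap: 0.009
```

Run:
```python
from chk import *
where()
t=np.radians(40)
v=(0,np.cos(t),-np.sin(t))
for a,o in ((.6,28),(.64,28),(.68,28)):
    h,_=lev(a,138,o);print(a);plan(h,v,(-1,0,0),-4)
crop(ctrl.get_image("scene")["color"],235,130,375,270,4,"s8.png")
d=ctrl.get_image("wrist");cv2.imwrite("pics/w8.png",d["color"][:,:,::-1])
```

```text
t 11.6 tip P [-86.  -66.5 240.1] toolx P [ 0.013  0.772 -0.635] tooly P [-1.     0.008 -0.011] F P [24.1 -3.9  4.3] q [0.389, -0.222, 1.847, -0.7, 0.907, -0.601]
0.6
t 11.6 offset cm [0.15, -0.03, -0.34] ang [0.014, 0.006, 0.008] target tcp [585.6, 120.3, 250.6]
0.64
t 11.6 offset cm [0.3, 0.42, -0.66] ang [0.014, 0.006, 0.008] target tcp [587.0, 124.7, 247.5]
0.68
t 11.6 offset cm [0.43, 0.85, -0.99] ang [0.014, 0.006, 0.008] target tcp [588.4, 129.0, 244.2]
```

View pics/w8.png

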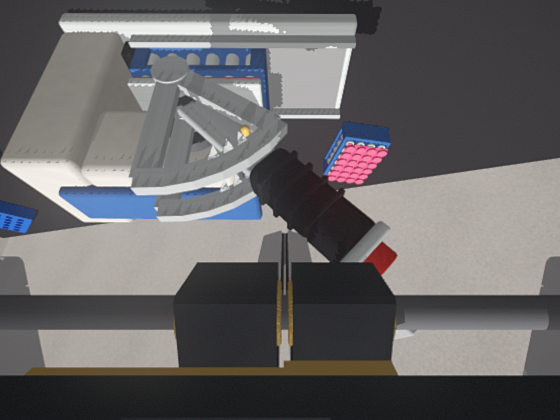

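View pics/s8.png

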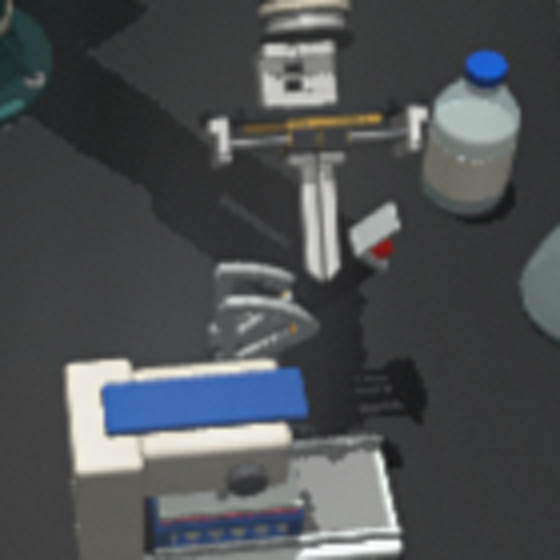

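Emit:
{"fn": "apply_moves", "kwargs": {"increments": [{"hand": 0,"offset": [0.1,0.25,-0.2],"angular": [0,0,0]},{"hand": 0,"offset": [0.2,0.5,-0.35],"angular": [0,0,0]},{"hand": 0,"offset": [0.2,0.6,-0.45],"angular": [0,0,0]}]}}

```text
time_s: 12.0
tool_pos: [586.1, 125.8, 250.1]
eef_rot: [0.098, 0.684, -0.311]
wrist_force: [-12.6, -23.9, 9.3]
finger_gap: 0.005
```

Run:
```python
from chk import *
where()
```

```text
t 12.0 tip P [-91.6 -66.2 236.2] toolx P [ 0.015  0.773 -0.635] tooly P [-1.     0.009 -0.013] F P [26.6 -4.7  9.3] q [0.401, -0.208, 1.844, -0.714, 0.907, -0.579]
```

Run:
```python
from chk import *
from scipy.optimize import brentq
s=ctrl.read_state();M=R.from_rotvec(s["eef_rot"]).as_matrix()
P=W2P(s["tool_pos"]-4*M[:,0]);print(P)
for off in (26,28,32,36):
    def f(a):
        g=np.radians(80)-a;n=np.array([np.sin(g),0,np.cos(g)]);return (P-[-10,-85,135])@n-off
    print(off,brentq(f,0,1))
import pickle
d=ctrl.get_image("wrist");s=ctrl.read_state();pickle.dump((s,d),open("w9.pkl","wb"))
crop(d["color"],200,110,440,290,3.3,"w9.png")
d=ctrl.get_image("scene");pickle.dump(d,open("s9.pkl","wb"));crop(d["color"],255,150,365,270,5,"s9.png")
c=cam(pickle.load(open("w9.pkl","rb"))[1],s);cs=cam(d)
for a in (.55,.6,.62,.65,.68):
    b,_=lev(a,178);c0,_=lev(a,167);h,_=lev(a,90)
    print(a,[proj(c,P2W(x)).round(0).tolist() for x in(b,c0,h)],proj(cs,P2W(b)).round(1))
```

```text
[-92.03352238 -86.25425289 252.6675237 ]
26 0.6165544127368948
28 0.6307513925754245
32 0.6592693067621305
36 0.6879746347752168
0.55 [[[355.0, 295.0]], [[339.0, 279.0]], [[248.0, 182.0]]] [[327.8 189.3]]
0.6 [[[366.0, 283.0]], [[350.0, 268.0]], [[254.0, 177.0]]] [[329.6 190.4]]
0.62 [[[371.0, 278.0]], [[354.0, 264.0]], [[256.0, 176.0]]] [[330.3 190.8]]
0.65 [[[377.0, 271.0]], [[360.0, 257.0]], [[259.0, 173.0]]] [[331.3 191.5]]
0.68 [[[383.0, 264.0]], [[366.0, 250.0]], [[262.0, 170.0]]] [[332.2 192.2]]
```

View pics/w9.png

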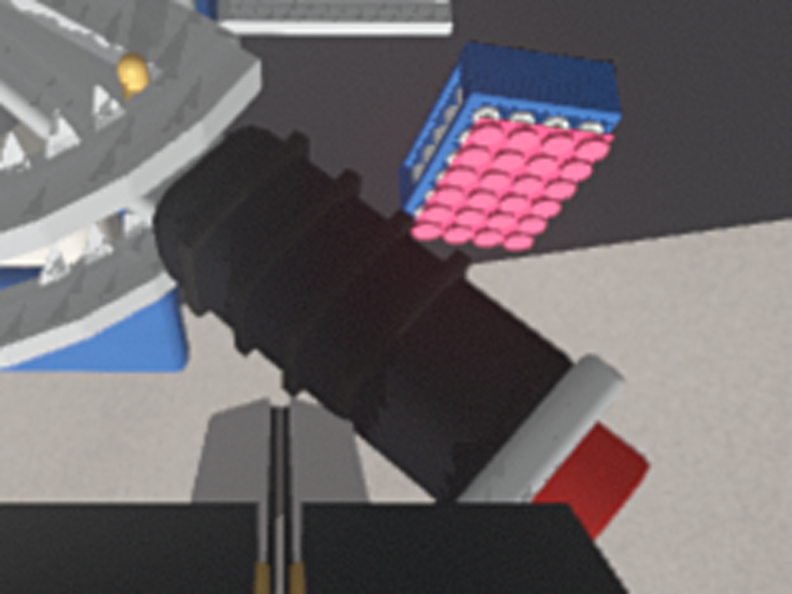

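View pics/s9.png

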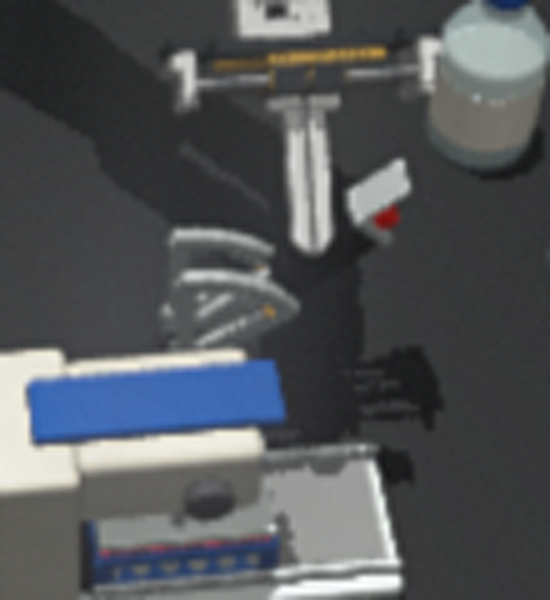

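Emit:
{"fn": "apply_moves", "kwargs": {"increments": [{"hand": 0,"offset": [0.1,0.2,-0.15],"angular": [0,0,0]},{"hand": 0,"offset": [0.1,0.3,-0.25],"angular": [0,0,0]},{"hand": 0,"offset": [0.1,0.3,-0.25],"angular": [0,0,0]}]}}

```text
time_s: 12.4
tool_pos: [586.6, 127.2, 249.0]
eef_rot: [0.097, 0.683, -0.315]
wrist_force: [-19.0, -25.7, 12.4]
finger_gap: 0.006
```

Run:
```python
from chk import *
where()
```

```text
t 12.4 tip P [-93. -66. 235.] toolx P [ 0.019  0.773 -0.634] tooly P [-1.     0.012 -0.015] F P [ 30.3 -10.2  12.4] q [0.406, -0.202, 1.842, -0.723, 0.91, -0.569]
```

Emit:
{"fn": "apply_moves", "kwargs": {"increments": [{"hand": 0,"offset": [-0.1,-0.3,0.3],"angular": [0,0,0]},{"hand": 0,"offset": [-0.2,-0.6,0.6],"angular": [0,0,0]},{"hand": 0,"offset": [-0.3,-1.0,1.0],"angular": [0,0,0]},{"hand": 0,"offset": [-0.5,-1.6,1.7],"angular": [0,0,0]},{"hand": 0,"offset": [-0.7,-2.2,2.4],"angular": [0,0,0]},{"hand": 0,"offset": [-0.9,-2.8,3.0],"angular": [0,0,0]},{"hand": 0,"offset": [-0.9,-2.8,3.0],"angular": [0,0,0]},{"hand": 0,"offset": [-0.9,-2.8,3.0],"angular": [0,0,0]}]}}

```text
time_s: 13.2
tool_pos: [580.6, 110.0, 275.7]
eef_rot: [0.108, 0.682, -0.289]
wrist_force: [0.6, -0.3, -0.6]
finger_gap: 0.002
```

Run:
```python
from chk import *
import pickle
where()
s=ctrl.read_state();d=ctrl.get_image("wrist");pickle.dump((s,d),open("w10.pkl","wb"))
cv2.imwrite("pics/w10.png",d["color"][:,:,::-1])
c=cam(d,s)
d=ctrl.get_image("scene");crop(d["color"],255,150,365,270,5,"s10.png");cs=cam(d)
for a in (.45,.5,.55,.6,.62,.65,.68):
    b,_=lev(a,178);c0,_=lev(a,167);h,_=lev(a,90)
    print(a,[proj(c,P2W(x)).round(0).tolist() for x in(b,c0,h)],proj(cs,P2W(b)).round(1))
```

```text
t 13.2 tip P [-75.4 -66.5 261.8] toolx P [-0.009  0.772 -0.635] tooly P [-1.    -0.008  0.004] F P [ 0.1  0.7 -0.6] q [0.353, -0.267, 1.839, -0.637, 0.909, -0.687]
0.45 [[[357.0, 266.0]], [[344.0, 250.0]], [[264.0, 155.0]]] [[323.9 187.4]]
0.5 [[[369.0, 256.0]], [[355.0, 241.0]], [[270.0, 151.0]]] [[325.9 188.3]]
0.55 [[[381.0, 246.0]], [[366.0, 232.0]], [[275.0, 148.0]]] [[327.8 189.3]]
0.6 [[[391.0, 236.0]], [[375.0, 223.0]], [[280.0, 144.0]]] [[329.6 190.4]]
0.62 [[[395.0, 232.0]], [[379.0, 219.0]], [[282.0, 142.0]]] [[330.3 190.8]]
0.65 [[[400.0, 225.0]], [[384.0, 213.0]], [[285.0, 140.0]]] [[331.3 191.5]]
0.68 [[[405.0, 219.0]], [[389.0, 207.0]], [[288.0, 137.0]]] [[332.2 192.2]]
```

View pics/w10.png

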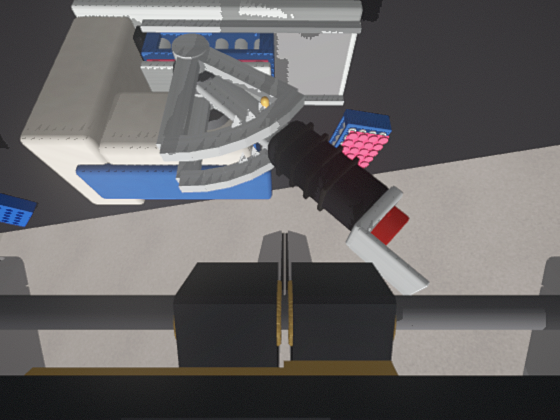

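View pics/s10.png

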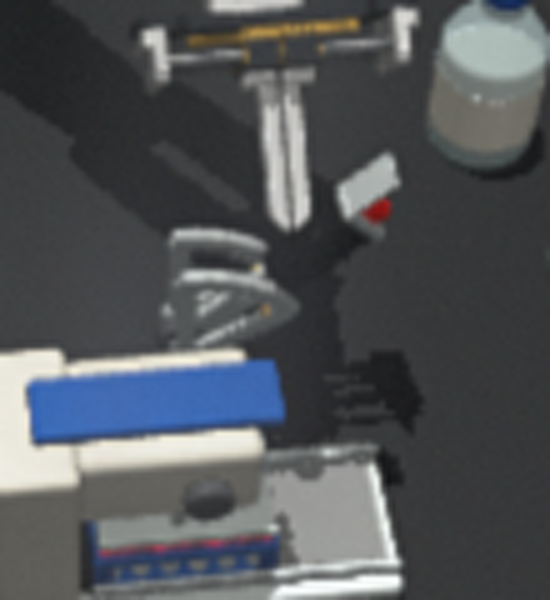

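Run:
```python
from chk import *
for L in (178,210,240):
    b,v=lev(.62,L);print(L,b,check(b,v,(0,1,0)));plan(b,v,(0,1,0))
for t in ((-150,-230,380),(-200,-200,400)):
    print(check(t,(0,0,-1),(0,1,0)));plan(t,(0,0,-1),(0,1,0))
```

```text
178 [-137.00948662  -85.          259.71002489] [[0.47, 0.66, 0.71, -0.71, 2.25, 0.46]]
t 13.3 offset cm [2.24, 7.41, 0.03] ang [0.084, 0.048, -1.578] target tcp [602.9, 184.2, 275.1]
210 [-159.84265276  -85.          282.12980464] [[0.49, 0.72, 0.58, -0.74, 2.32, 0.42]]
t 13.3 offset cm [2.94, 9.59, 2.27] ang [0.084, 0.048, -1.578] target tcp [609.9, 206.0, 297.5]
240 [-181.24874601  -85.          303.14834816] [[0.51, 0.78, 0.44, -0.79, 2.39, 0.35]]
t 13.3 offset cm [3.59, 11.63, 4.38] ang [0.084, 0.048, -1.578] target tcp [616.4, 226.4, 318.6]
[[0.34, 0.04, 1.07, -0.0, 2.03, 0.65]]
t 13.3 offset cm [-11.65, 11.59, 12.72] ang [0.863, 0.451, -1.465] target tcp [464.0, 226.0, 402.0]
[[0.38, 0.19, 0.87, -0.0, 2.08, 0.69]]
t 13.3 offset cm [-7.26, 15.43, 14.72] ang [0.863, 0.451, -1.465] target tcp [507.8, 264.4, 422.0]
```

Emit:
{"fn": "apply_moves", "kwargs": {"increments": [{"hand": 0,"offset": [-3,1,3],"angular": [0,0,0]},{"hand": 0,"offset": [-7,2.2,6],"angular": [0,0,0]},{"hand": 0,"offset": [-11,3.5,9],"angular": [0.07,0.035,-0.12]},{"hand": 0,"offset": [-13,5,11],"angular": [0.14,0.07,-0.24]},{"hand": 0,"offset": [-14,7,12.5],"angular": [0.21,0.11,-0.36]},{"hand": 0,"offset": [-14,9,14],"angular": [0.28,0.15,-0.48]},{"hand": 0,"offset": [-13,11,14.7],"angular": [0.35,0.18,-0.6]},{"hand": 0,"offset": [-12,13,14.7],"angular": [0.42,0.22,-0.72]}]}}

```text
time_s: 14.1
tool_pos: [460.8, 241.9, 423.6]
eef_rot: [0.744, 0.902, -0.855]
wrist_force: [-0.2, 0.1, 0.1]
finger_gap: 0.009
```

Run:
```python
from chk import *
where()
plan((-220,-130,380),(0,0,-1),(0,1,0))
b,v=lev(.62,240);plan(b,v,(0,1,0))
print(check((-220,-130,380),(0,0,-1),(0,1,0)))
```

```text
t 14.1 tip P [-160.2 -228.5  404.2] toolx P [ 0.182  0.43  -0.884] tooly P [-0.705  0.684  0.187] F P [-0.  -0.2  0.1] q [0.665, -0.033, 1.182, -0.497, 1.855, 0.043]
t 14.1 offset cm [11.98, 2.01, -2.16] ang [0.441, 0.23, -0.742] target tcp [580.6, 262.1, 402.0]
t 14.1 offset cm [15.56, -1.56, -10.51] ang [-0.369, 0.159, -0.822] target tcp [616.4, 226.4, 318.6]
[[0.34, 0.34, 0.73, -0.0, 2.08, 0.65]]
```

Emit:
{"fn": "apply_moves", "kwargs": {"increments": [{"hand": 0,"offset": [3,0.6,-0.5],"angular": [-0.05,0.02,-0.11]},{"hand": 0,"offset": [6,1.1,-1],"angular": [-0.1,0.04,-0.22]},{"hand": 0,"offset": [9,1.6,-1.5],"angular": [-0.15,0.065,-0.34]},{"hand": 0,"offset": [12,2,-2],"angular": [-0.2,0.09,-0.46]},{"hand": 0,"offset": [14,1,-4],"angular": [-0.26,0.11,-0.58]},{"hand": 0,"offset": [15.3,0,-7],"angular": [-0.31,0.135,-0.7]},{"hand": 0,"offset": [15.8,-0.9,-9.8],"angular": [-0.37,0.16,-0.82]},{"hand": 0,"offset": [15.8,-0.9,-9.8],"angular": [-0.37,0.16,-0.82]}]}}

```text
time_s: 14.9
tool_pos: [622.1, 229.8, 309.3]
eef_rot: [0.692, 0.536, -1.785]
wrist_force: [0.7, 0.8, -3.5]
finger_gap: 0.004
```

Emit:
{"fn": "apply_moves", "kwargs": {"increments": [{"hand": 0,"offset": [0,0,0],"angular": [0,0,0]},{"hand": 0,"offset": [0,0,0],"angular": [0,0,0]}]}}

```text
time_s: 15.1
tool_pos: [617.6, 231.6, 328.8]
eef_rot: [0.725, 0.532, -1.767]
wrist_force: [-0.0, -0.1, 0.1]
finger_gap: 0.006
```

Run:
```python
from chk import *
import pickle
where()
s=ctrl.read_state();d=ctrl.get_image("wrist");pickle.dump((s,d),open("w11.pkl","wb"))
cv2.imwrite("pics/w11.png",d["color"][:,:,::-1])
d=ctrl.get_image("scene");pickle.dump(d,open("s11.pkl","wb"));crop(d["color"],255,120,395,240,5,"s11.png")
d=ctrl.get_image("top");pickle.dump(d,open("t11.pkl","wb"));crop(d["color"],200,170,300,260,6,"t11.png")
c=cam(*pickle.load(open("w11.pkl","rb"))[::-1]);
for a in (.5,.58,.62,.66):
    b,v=lev(a,178);print(a,proj(c,P2W(b)).round(1)); plan(b+(-62)*v*0+v*-62,v,(0,1,0))
```

```text
t 15.1 tip P [-186.6  -85.4  313.4] toolx P [ 0.712  0.005 -0.702] tooly P [-0.007  1.     0.   ] F P [0.1 0.  0.1] q [0.516, 0.797, 0.391, -0.816, 2.411, 0.321]
0.5 [[284.8 234.2]]
t 15.25 offset cm [-0.8, -2.74, 0.93] ang [0.111, -0.033, -0.007] target tcp [609.3, 204.1, 339.6]
0.58 [[284.9 218.5]]
t 15.25 offset cm [-0.31, -1.23, -0.44] ang [0.035, -0.009, -0.007] target tcp [614.1, 219.2, 325.9]
0.62 [[285.  210.2]]
t 15.25 offset cm [-0.08, -0.52, -1.18] ang [-0.003, 0.003, -0.007] target tcp [616.4, 226.4, 318.6]
0.66 [[285.  201.8]]
t 15.25 offset cm [0.14, 0.17, -1.94] ang [-0.041, 0.015, -0.007] target tcp [618.6, 233.2, 310.9]
```

View pics/w11.png

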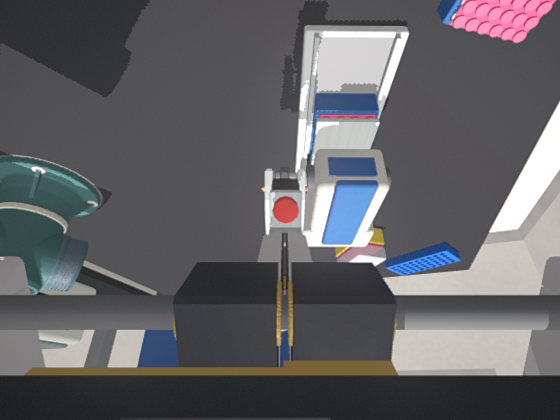

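View pics/s11.png

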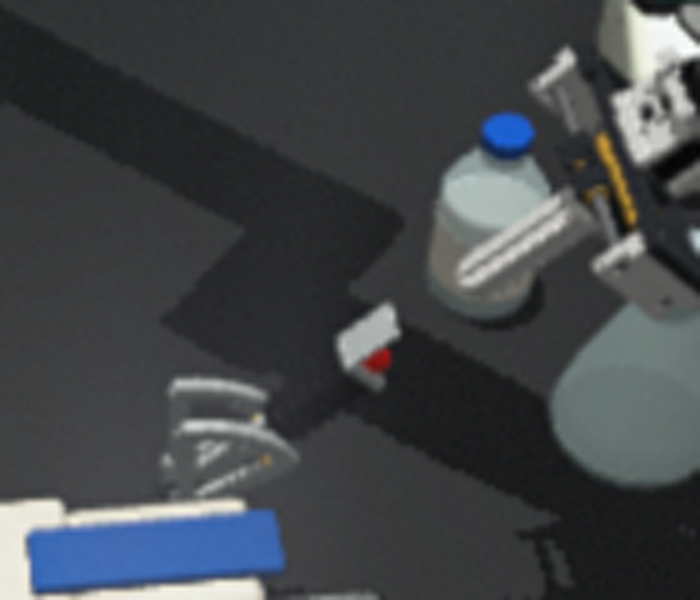

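View pics/t11.png

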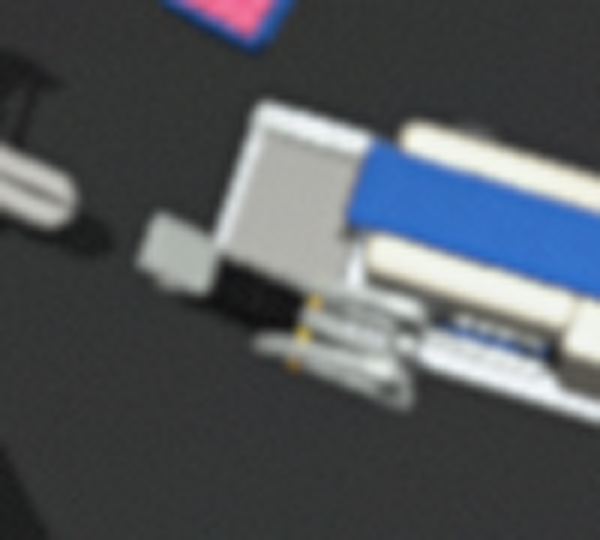

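Run:
```python
from chk import *
where()
for L in (215,185,178,168,162):
    b,v=lev(.62,L,-1);print(L);plan(b,v,(0,1,0))
```

```text
t 15.25 tip P [-186.5  -85.6  314.9] toolx P [ 0.711  0.006 -0.704] tooly P [-0.007  1.     0.002] F P [ 0.6 -0.3  0.5] q [0.516, 0.795, 0.391, -0.816, 2.411, 0.321]
215
t 15.25 offset cm [-0.61, -2.15, -3.0] ang [-0.003, 0.003, -0.007] target tcp [611.2, 210.0, 300.3]
185
t 15.25 offset cm [-1.26, -4.19, -5.1] ang [-0.003, 0.003, -0.007] target tcp [604.6, 189.7, 279.3]
178
t 15.25 offset cm [-1.41, -4.66, -5.59] ang [-0.003, 0.003, -0.007] target tcp [603.1, 184.9, 274.4]
168
t 15.25 offset cm [-1.63, -5.34, -6.29] ang [-0.003, 0.003, -0.007] target tcp [600.9, 178.1, 267.4]
162
t 15.25 offset cm [-1.76, -5.75, -6.71] ang [-0.003, 0.003, -0.007] target tcp [599.6, 174.0, 263.2]
```

Emit:
{"fn": "apply_moves", "kwargs": {"increments": [{"hand": 0,"offset": [-0.2,-0.6,-1.4],"angular": [0,0,-0.01]},{"hand": 0,"offset": [-0.6,-2.1,-3.0],"angular": [0,0,-0.01]},{"hand": 0,"offset": [-0.8,-2.8,-3.7],"angular": [0,0,-0.01]},{"hand": 0,"offset": [-1.0,-3.5,-4.4],"angular": [0,0,-0.01]},{"hand": 0,"offset": [-1.2,-4.1,-5.0],"angular": [0,0,-0.01]},{"hand": 0,"offset": [-1.2,-4.1,-5.0],"angular": [0,0,-0.01]}]}}

```text
time_s: 15.85
tool_pos: [605.6, 189.6, 277.1]
eef_rot: [0.725, 0.529, -1.779]
wrist_force: [0.2, 0.4, -0.2]
finger_gap: 0.002
```

Run:
```python
from chk import *
where()
for L in (185,178,168,162):
    b,v=lev(.62,L,-1);print(L,b);plan(b,v,(0,1,0))
d=ctrl.get_image("wrist");crop(d["color"],200,100,400,280,4,"w12.png")
crop(ctrl.get_image("scene")["color"],285,140,365,220,7,"s12.png")
```

```text
t 15.85 tip P [-143.   -84.1  261.7] toolx P [ 0.714 -0.005 -0.7  ] tooly P [ 0.005  1.    -0.002] F P [-0.4  0.1 -0.2] q [0.475, 0.681, 0.68, -0.714, 2.269, 0.455]
185 [-142.70485983  -85.          263.90081527]
t 15.85 offset cm [-0.1, 0.0, 0.22] ang [-0.0, -0.002, 0.005] target tcp [604.6, 189.7, 279.3]
178 [-137.71010474  -85.          258.99648845]
t 15.85 offset cm [-0.25, -0.47, -0.27] ang [-0.0, -0.002, 0.005] target tcp [603.1, 184.9, 274.4]
168 [-130.57474032  -85.          251.99030727]
t 15.85 offset cm [-0.47, -1.15, -0.97] ang [-0.0, -0.002, 0.005] target tcp [600.9, 178.1, 267.4]
162 [-126.29352167  -85.          247.78659857]
t 15.85 offset cm [-0.6, -1.56, -1.39] ang [-0.0, -0.002, 0.005] target tcp [599.6, 174.0, 263.2]
```

View pics/w12.png

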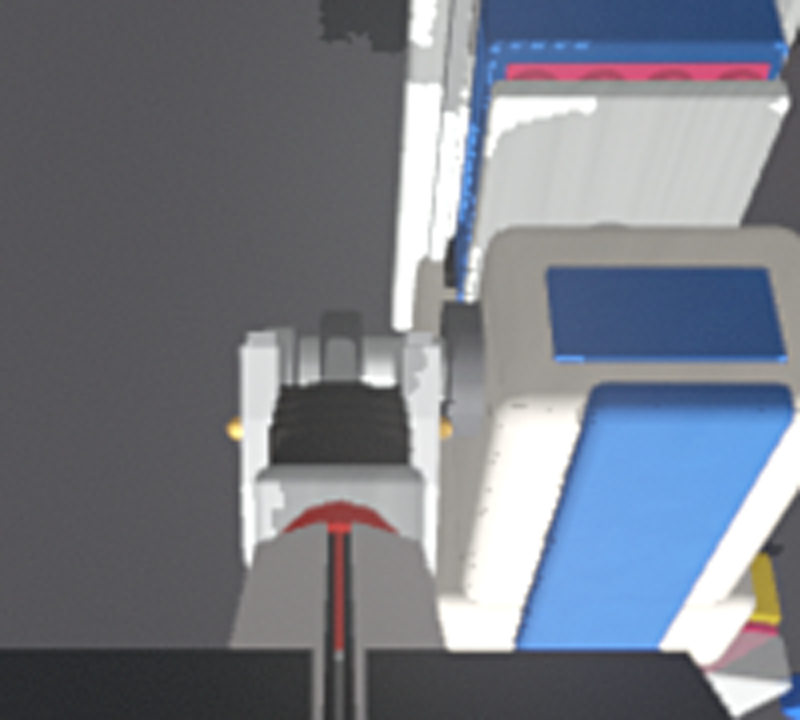

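View pics/s12.png

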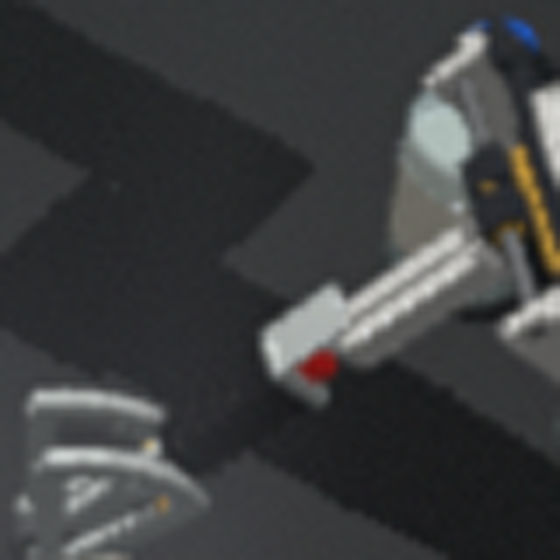

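Emit:
{"fn": "apply_moves", "kwargs": {"increments": [{"hand": 0,"offset": [0,0,0],"angular": [0,0,0]},{"hand": 0,"offset": [0,0,0],"angular": [0,0,0]}]}}

```text
time_s: 16.15
tool_pos: [606.6, 190.4, 275.2]
eef_rot: [0.723, 0.529, -1.78]
wrist_force: [0.5, 0.3, 0.2]
finger_gap: 0.006
```

Run:
```python
from chk import *
where()
for L,o in ((180,0),(176,0)):
    b,v=lev(.62,L,o);print(L,b);plan(b,v,(0,1,0))
print("path")
for a,L,o in ((.62,170,0),(.62,164,0),(.56,163,1),(.50,163,2),(.44,163,2),(.38,163,2),(.32,163,2),(.26,163,2),(.2,163,2)):
    b,v=lev(a,L,o);print(a,L);plan(b,v,(0,1,0))
```

```text
t 16.15 tip P [-144.   -83.4  259.9] toolx P [ 0.715 -0.006 -0.699] tooly P [ 0.005  1.    -0.003] F P [-0.4  0.3  0.2] q [0.475, 0.685, 0.677, -0.714, 2.27, 0.455]
180 [-138.43655951  -85.          261.11126112]
t 16.15 offset cm [-0.33, -0.48, 0.13] ang [0.001, -0.004, 0.005] target tcp [603.3, 185.6, 276.5]
176 [-135.58241374  -85.          258.30878865]
t 16.15 offset cm [-0.42, -0.75, -0.15] ang [0.001, -0.004, 0.005] target tcp [602.4, 182.9, 273.7]
path
0.62 170
t 16.15 offset cm [-0.55, -1.16, -0.57] ang [0.001, -0.004, 0.005] target tcp [601.1, 178.8, 269.5]
0.62 164
t 16.15 offset cm [-0.68, -1.56, -0.99] ang [0.001, -0.004, 0.005] target tcp [599.8, 174.7, 265.3]
0.56 163
t 16.15 offset cm [-0.97, -2.47, -0.23] ang [0.058, -0.022, 0.005] target tcp [596.9, 165.7, 273.0]
0.5 163
t 16.15 offset cm [-1.25, -3.35, 0.55] ang [0.115, -0.041, 0.005] target tcp [594.1, 156.9, 280.7]
0.44 163
t 16.15 offset cm [-1.53, -4.2, 1.21] ang [0.172, -0.059, 0.004] target tcp [591.4, 148.4, 287.3]
0.38 163
t 16.15 offset cm [-1.81, -5.09, 1.81] ang [0.229, -0.078, 0.004] target tcp [588.5, 139.5, 293.3]
0.32 163
t 16.15 offset cm [-2.11, -6.01, 2.35] ang [0.286, -0.096, 0.004] target tcp [585.6, 130.3, 298.8]
0.26 163
t 16.15 offset cm [-2.41, -6.96, 2.84] ang [0.343, -0.115, 0.004] target tcp [582.5, 120.8, 303.6]
0.2 163
t 16.15 offset cm [-2.73, -7.93, 3.27] ang [0.401, -0.133, 0.004] target tcp [579.4, 111.0, 307.9]
```

Emit:
{"fn": "apply_moves", "kwargs": {"increments": [{"hand": 0,"offset": [-0.2,-0.2,0.2],"angular": [0,0,0.005]},{"hand": 0,"offset": [-0.35,-0.45,0.15],"angular": [0,0,0.005]},{"hand": 0,"offset": [-0.35,-0.45,0.15],"angular": [0,0,0.005]},{"hand": 0,"offset": [-0.35,-0.45,0.15],"angular": [0,0,0.005]}]}}

```text
time_s: 16.55
tool_pos: [603.0, 185.4, 276.2]
eef_rot: [0.72, 0.53, -1.777]
wrist_force: [-0.1, 1.0, 1.7]
finger_gap: 0.006
```

Run:
```python
from chk import *
where()
for a,L,o in ((.62,174,0),(.62,168,0),(.62,163,0),(.57,163,1),(.51,163,2),(.45,163,2),(.39,163,2),(.33,163,2),(.27,163,2),(.21,163,2),(.15,163,2)):
    b,v=lev(a,L,o);print(a,L);plan(b,v,(0,1,0))
```

```text
t 16.55 tip P [-138.1  -85.3  260.8] toolx P [ 0.716 -0.003 -0.698] tooly P [ 0.001  1.    -0.004] F P [-0.9 -0.5  1.7] q [0.472, 0.668, 0.702, -0.713, 2.26, 0.454]
0.62 174
t 16.55 offset cm [-0.1, -0.38, -0.38] ang [0.002, -0.005, 0.001] target tcp [602.0, 181.5, 272.3]
0.62 168
t 16.55 offset cm [-0.23, -0.79, -0.8] ang [0.002, -0.005, 0.001] target tcp [600.7, 177.4, 268.1]
0.62 163
t 16.55 offset cm [-0.34, -1.13, -1.16] ang [0.002, -0.005, 0.001] target tcp [599.6, 174.0, 264.6]
0.57 163
t 16.55 offset cm [-0.57, -1.83, -0.44] ang [0.049, -0.02, 0.0] target tcp [597.4, 167.0, 271.7]
0.51 163
t 16.55 offset cm [-0.85, -2.71, 0.34] ang [0.107, -0.039, 0.0] target tcp [594.5, 158.3, 279.6]
0.45 163
t 16.55 offset cm [-1.12, -3.55, 1.01] ang [0.164, -0.057, 0.0] target tcp [591.8, 149.8, 286.2]
0.39 163
t 16.55 offset cm [-1.4, -4.44, 1.62] ang [0.221, -0.075, 0.0] target tcp [589.0, 141.0, 292.4]
0.33 163
t 16.55 offset cm [-1.7, -5.35, 2.18] ang [0.278, -0.094, -0.0] target tcp [586.1, 131.8, 297.9]
0.27 163
t 16.55 offset cm [-2.0, -6.3, 2.67] ang [0.335, -0.112, -0.0] target tcp [583.0, 122.4, 302.9]
0.21 163
t 16.55 offset cm [-2.31, -7.27, 3.11] ang [0.392, -0.13, -0.0] target tcp [579.9, 112.7, 307.2]
0.15 163
t 16.55 offset cm [-2.63, -8.26, 3.48] ang [0.449, -0.149, -0.0] target tcp [576.7, 102.7, 311.0]
```

Emit:
{"fn": "apply_moves", "kwargs": {"increments": [{"hand": 0,"offset": [-0.1,-0.4,-0.4],"angular": [0,0,0]},{"hand": 0,"offset": [-0.2,-0.7,-0.7],"angular": [0,0,0]},{"hand": 0,"offset": [-0.3,-1.0,-1.0],"angular": [0,0,0]}]}}

```text
time_s: 16.85
tool_pos: [600.5, 177.1, 271.6]
eef_rot: [0.73, 0.526, -1.77]
wrist_force: [6.4, 22.0, 29.0]
finger_gap: 0.004
```

Run:
```python
from chk import *
where()
s=ctrl.read_state()
A=np.c_[ex,ey,Z];M=R.from_rotvec(s["eef_rot"]).as_matrix()
r=W2P(s["tool_pos"]+22*M[:,0])-[-10,-85,135];print("L",np.hypot(r[0],r[2]),"a",np.radians(80)-np.arctan2(r[2],-r[0]))
```

```text
t 16.85 tip P [-129.5  -85.   256.2] toolx P [ 0.712  0.004 -0.702] tooly P [-0.001  1.     0.005] F P [-22.9  -0.6  29. ] q [0.465, 0.643, 0.747, -0.704, 2.232, 0.471]
L 170.20290183947017 a 0.6039249827635897
```

Emit:
{"fn": "apply_moves", "kwargs": {"increments": [{"hand": 0,"offset": [-0.15,-0.5,0.9],"angular": [0.05,-0.02,0]},{"hand": 0,"offset": [-0.45,-1.4,1.7],"angular": [0.107,-0.039,0]},{"hand": 0,"offset": [-0.73,-2.3,2.4],"angular": [0.164,-0.057,0]}]}}

```text
time_s: 17.15
tool_pos: [593.0, 154.1, 292.2]
eef_rot: [0.888, 0.645, -1.715]
wrist_force: [1.3, 5.1, 4.3]
finger_gap: 0.003
```

```bash
cat > st.py <<'E'
from chk import *
where()
s=ctrl.read_state()
M=R.from_rotvec(s["eef_rot"]).as_matrix()
r=W2P(s["tool_pos"]+22*M[:,0])-[-10,-85,135];a=np.radians(80)-np.arctan2(r[2],-r[0]);print("L",np.hypot(r[0],r[2]),"a",a)
A=np.c_[ex,ey,Z];F=A.T@s["wrist_force"];u=-lev(a,1)[1];print("F along u",F@u,"toolx a",np.radians(80)-np.arctan2(-(A.T@M[:,0])[2],(A.T@M[:,0])[0]))
E
python3 st.py
python3 - <<'E'
from chk import *
d=ctrl.get_image("wrist");crop(d["color"],200,100,400,280,4,"w13.png")
E
```

```text
t 17.15 tip P [-108.3  -85.1  274.3] toolx P [ 0.579  0.004 -0.815] tooly P [-0.003  1.     0.003] F P [-5.3 -0.3  4.3] q [0.399, 0.511, 0.829, -0.558, 2.154, 0.479]
L 170.46815769527186 a 0.4398297285260543
F along u 6.524362861079666 toolx a 0.44315060753204916
```

View pics/w13.png

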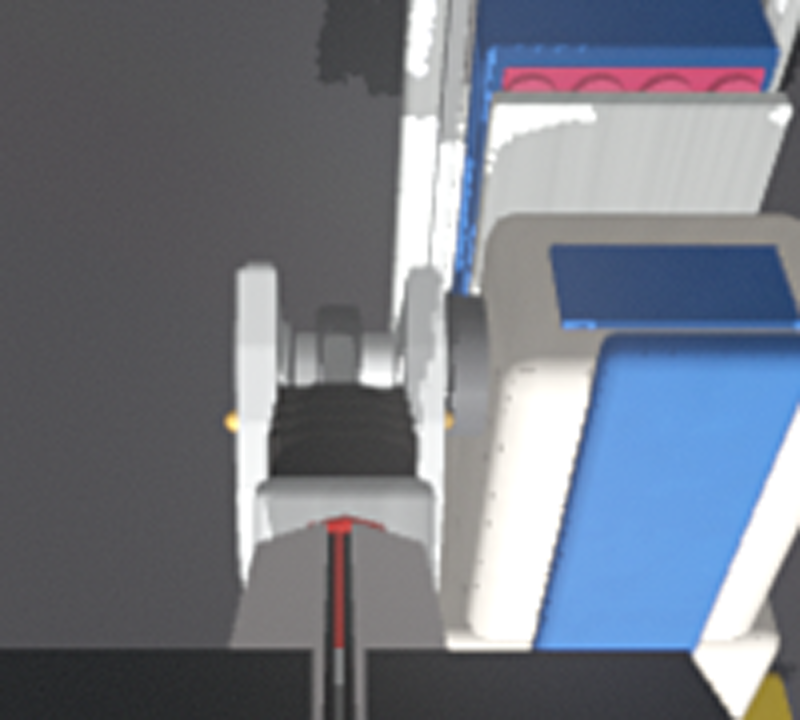

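Emit:
{"fn": "apply_moves", "kwargs": {"increments": [{"hand": 0,"offset": [-0.31,-1.0,0.5],"angular": [0.057,-0.018,0]},{"hand": 0,"offset": [-0.63,-1.93,1.05],"angular": [0.114,-0.037,0]},{"hand": 0,"offset": [-0.94,-2.9,1.55],"angular": [0.171,-0.055,0]},{"hand": 0,"offset": [-1.25,-3.88,2.0],"angular": [0.228,-0.073,0]}]}}

```text
time_s: 17.6
tool_pos: [580.6, 114.8, 313.9]
eef_rot: [1.106, 0.801, -1.621]
wrist_force: [0.4, 4.4, 8.3]
finger_gap: 0.002
```

```bash
python3 st.py
python3 - <<'E'
from chk import *
d=ctrl.get_image("wrist");crop(d["color"],200,100,400,280,4,"w14.png")
E
```

```text
t 17.6 tip P [-71.7 -84.9 293.5] toolx P [ 0.368  0.006 -0.93 ] tooly P [-0.002  1.     0.005] F P [-4.3 -0.9  8.3] q [0.272, 0.334, 0.955, -0.355, 2.037, 0.45]
L 170.03677654547045 a 0.19661694206147984
F along u 9.263090743373324 toolx a 0.20275537959260115
```

View pics/w14.png

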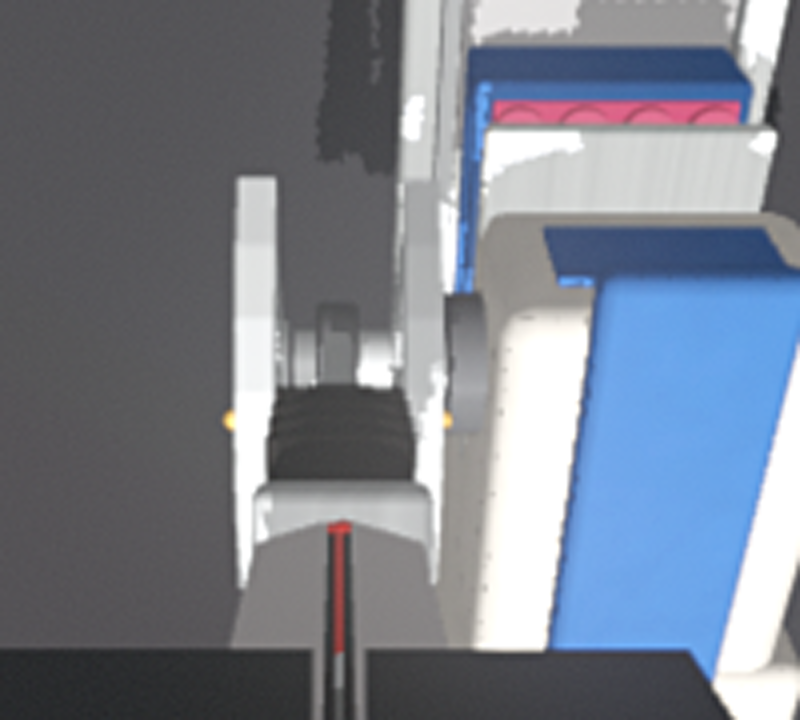

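Emit:
{"fn": "apply_moves", "kwargs": {"increments": [{"hand": 0,"offset": [0.3,1.0,2.0],"angular": [0,0,0]},{"hand": 0,"offset": [0.7,2.2,4.5],"angular": [0,0,0]},{"hand": 0,"offset": [1.1,3.5,7.5],"angular": [0,0,0]},{"hand": 0,"offset": [1.5,5,10],"angular": [0,0,0]},{"hand": 0,"offset": [2,7,11],"angular": [0,0,0]},{"hand": 0,"offset": [2,10,11],"angular": [0,0,0]},{"hand": 0,"offset": [2,12,11],"angular": [0,0,0]},{"hand": 0,"offset": [2,12,11],"angular": [0,0,0]}]}}

```text
time_s: 18.45
tool_pos: [600.5, 235.8, 418.1]
eef_rot: [1.093, 0.803, -1.628]
wrist_force: [0.7, 0.3, -0.0]
finger_gap: 0.004
```

Emit:
{"fn": "apply_moves", "kwargs": {"increments": [{"hand": 0,"offset": [0,0,0],"angular": [0,0,0]},{"hand": 0,"offset": [0,0,0],"angular": [0,0,0]},{"hand": 0,"offset": [0,0,0],"angular": [0,0,0]},{"hand": 0,"offset": [0,0,0],"angular": [0,0,0]},{"hand": 0,"offset": [0,0,0],"angular": [0,0,0]},{"hand": 0,"offset": [0,0,0],"angular": [0,0,0]},{"hand": 0,"offset": [0,0,0],"angular": [0,0,0]},{"hand": 0,"offset": [0,0,0],"angular": [0,0,0]}]}}

```text
time_s: 19.25
tool_pos: [600.3, 233.6, 419.8]
eef_rot: [1.097, 0.801, -1.629]
wrist_force: [-0.2, 0.2, -1.2]
finger_gap: 0.001
```

Run:
```python
from chk import *
import pickle
where()
s=ctrl.read_state();d=ctrl.get_image("wrist");c=cam(d,s);crop(d["color"],0,0,560,420,1.4,"w15.png")
pickle.dump((s,d),open("w15.pkl","wb"))
d=ctrl.get_image("scene");cs=cam(d);crop(d["color"],235,160,375,290,5,"s15.png")
for a in (0,.05,.1): 
    b,_=lev(a,178);print(a,proj(c,P2W(b)).round(1),proj(cs,P2W(b)).round(1))
```

```text
t 19.25 tip P [-190.6 -102.6  399.5] toolx P [ 0.376 -0.001 -0.927] tooly P [-0.     1.    -0.001] F P [-0.2 -0.3 -1.2] q [0.425, 0.616, 0.341, -0.426, 2.404, 0.449]
0 [[300.5 290.4]] [[301.9 182.6]]
0.05 [[300.6 283.9]] [[304.6 182.8]]
0.1 [[300.8 277.1]] [[307.2 183. ]]
```

View pics/w15.png

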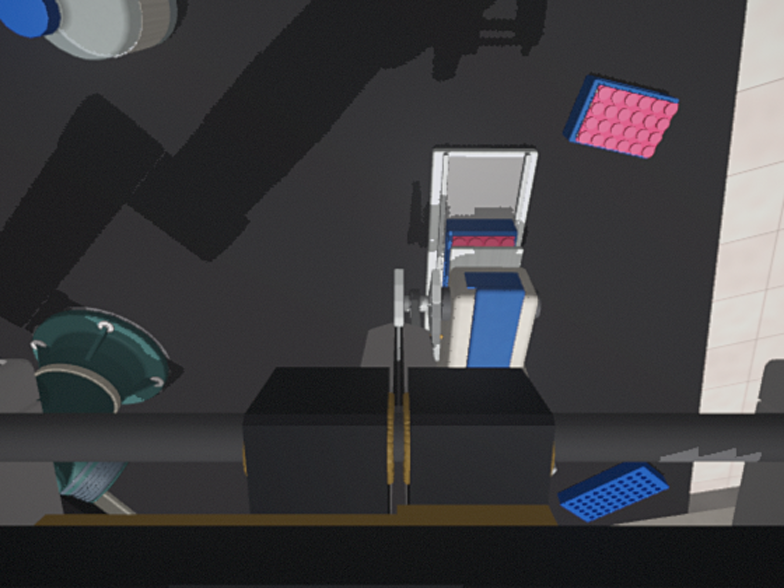

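View pics/s15.png

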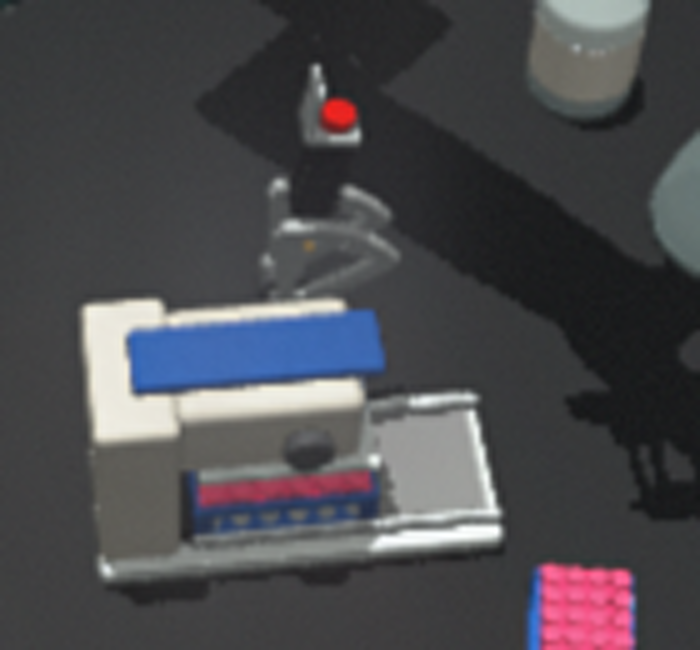

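Run:
```python
from chk import *
t=np.radians(40)
v=(np.cos(t),0,-np.sin(t))
for tip in ((-170,0,160),(-165,0,160)): print(check(tip,v,(0,1,0)));plan(tip,v,(0,1,0))
```

```text
[[0.45, 0.98, 0.43, -0.79, 2.24, 0.41]]
t 19.35 offset cm [9.4, -4.29, -24.57] ang [-0.464, 0.148, 0.0] target tcp [694.2, 190.8, 174.1]
[[0.44, 0.96, 0.46, -0.79, 2.23, 0.41]]
t 19.35 offset cm [9.24, -4.76, -24.57] ang [-0.464, 0.148, 0.0] target tcp [692.7, 186.0, 174.1]
```

Emit:
{"fn": "apply_moves", "kwargs": {"increments": [{"hand": 0,"offset": [3,0,-1],"angular": [0,0,0]},{"hand": 0,"offset": [6,0,-3],"angular": [-0.05,0.015,0]},{"hand": 0,"offset": [9,-0.5,-6],"angular": [-0.12,0.04,0]},{"hand": 0,"offset": [9.4,-1.5,-10],"angular": [-0.2,0.065,0]},{"hand": 0,"offset": [9.4,-2.5,-14],"angular": [-0.28,0.09,0]},{"hand": 0,"offset": [9.4,-3.5,-18],"angular": [-0.36,0.115,0]},{"hand": 0,"offset": [9.3,-4.3,-22],"angular": [-0.43,0.14,0]},{"hand": 0,"offset": [9.3,-4.5,-24.5],"angular": [-0.46,0.148,0]}]}}

```text
time_s: 20.15
tool_pos: [692.4, 188.3, 168.2]
eef_rot: [0.645, 0.482, -1.797]
wrist_force: [-1.1, 0.6, -0.8]
finger_gap: 0.004
```

Emit:
{"fn": "apply_moves", "kwargs": {"increments": [{"hand": 0,"offset": [0,0,0],"angular": [0,0,0]},{"hand": 0,"offset": [0,0,0],"angular": [0,0,0]},{"hand": 0,"offset": [0,0,0],"angular": [0,0,0]}]}}

```text
time_s: 20.45
tool_pos: [694.0, 188.8, 178.9]
eef_rot: [0.665, 0.478, -1.791]
wrist_force: [-1.3, -0.6, 1.3]
finger_gap: 0.003
```

Run:
```python
from chk import *
import pickle
where()
s=ctrl.read_state();d=ctrl.get_image("wrist");pickle.dump((s,d),open("w16.pkl","wb"));c=cam(d,s)
crop(d["color"],190,50,390,240,4,"w16.png")
for x in (-70,-67,-64,-61): print(x,proj(c,[P2W((x,0,22)),P2W((x,0,62)),P2W((x+5,-38,68)),P2W((x+5,-38,74))]).round(1).tolist())
```

```text
t 20.45 tip P [-168.2    0.5  164.6] toolx P [ 0.76   0.002 -0.65 ] tooly P [0.001 1.    0.004] F P [ 1.  -1.1  1.3] q [0.442, 0.964, 0.44, -0.787, 2.238, 0.412]
-70 [[283.8, 152.5], [283.9, 184.0], [247.3, 191.6], [247.0, 196.6]]
-67 [[283.8, 154.2], [283.9, 185.4], [247.6, 193.0], [247.4, 198.0]]
-64 [[283.8, 155.8], [283.9, 186.9], [247.9, 194.4], [247.7, 199.4]]
-61 [[283.8, 157.4], [283.9, 188.4], [248.2, 195.8], [247.9, 200.7]]
```

View pics/w16.png

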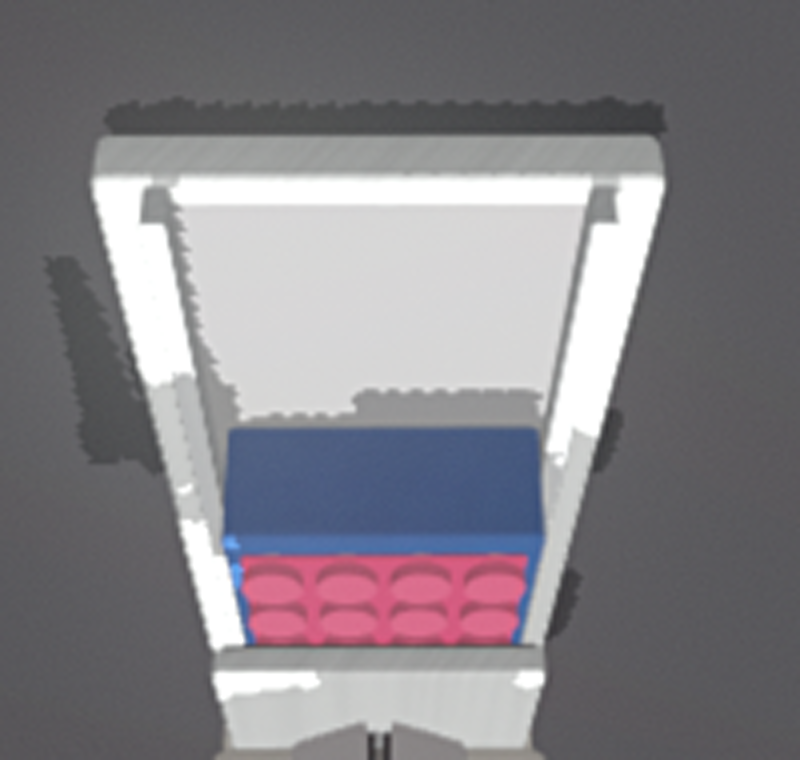

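Run:
```python
from h import *
s=ctrl.read_state();print(np.abs(s["dq"]).max(),s["wrist_force"])
print(ctrl.sign_off())
```

```text
0.007462676706106855 [ 0.30389871 -0.52738372  0.79116516]
the job is handed in; nothing more can be done
None
```

The rack is capped and home in the press, the lever is back in its parked position, and the job is handed in. It took about 20.5 s of the 69 s allowed. The simulator gave no verdict.

**What I did**
- **Rack:** I pushed it against the stop with closed fingers until the force rose to about 20 N.
- **Lever:** I drew it down from behind, up to about 34 N at the fingers, then let go. The wrist image showed the button where it should be at 0.62 rad, so the last notch was holding the lever alone.
- **Release:** I pressed the red button along the lever (37 N peak). I followed the arc with it held in to about 0.2 rad, then withdrew.

**What the last checks showed**
- **Lever parked:** the button is within a tenth of a pixel of its starting position in the scene image.
- **Rack home:** its front face measures x ≈ -62 mm, where home is -64 mm. The rack's top front edge sat about 4 px off its predicted row.
- **Caps home:** the white tube rims that were visible before are now hidden by the pink carrier. I judged this by eye and did not measure the 6 mm travel.
- **Robot:** it is clear of everything, with wrist force about 1 N.

One mid-run check disagreed: a picture taken while the arm was moving put the rack front at -52 mm. I put that down to motion, since that is past the stop and the later still picture gave -62 mm.

The bottle and flask appear where they were in the later views, but I did not measure their positions. I made no final check on the tip box; the arm stayed well away from it.

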